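# Scan the plug gauges at two angles, store the record and put everything back

### The job

Lay each plug gauge that is on the worktop along a lane of its own on the measuring bed and turn the graduated ring to 40 degrees, then press the console's keys one at a time, fully down and up again: the round one to clear, the square one to scan, then, with the ring turned to 70 degrees, the square one again for a second scan, and the bar-shaped one to store; both scans need all gauges in their lanes, and the cross-shaped key must never be pressed. Afterwards turn the ring back to zero and lay all the gauges in the felt-lined tray, without disturbing the pen or the brush.

Things in the scene. Friction and masses are not known exactly. Their poses are not given: they have to be found in the camera images.
- bed: measuring bed: fixed flat aluminium plate 120 x 206 mm, 12 mm high, origin at the centre of its underside. Four steel ribs, 4 mm high, 5 mm wide and running along its own x, bound three lanes side by side along y (59 mm wide each, centres at y = -64, 0 and +64 mm); each lane has a thin centre line
- tray: storage tray: fixed shallow wooden tray lined with grey felt, 156 x 216 mm outside (x, y), floor 5 mm above the worktop, rim 14 mm high and 7 mm thick (inside 142 x 202 mm); origin at the centre of its underside
- rotary_head: rotary head: fixed dark round base, 112 mm across, origin at the centre of its underside. At its own -x side a small block (12 x 16 mm, 36 mm high) bears the white index line
- angle_ring (a joint): reading of the graduated aluminium ring (98 mm across) at the index line, in rad: 0 = zero mark at the index, 0.698 = 40 degrees, 1.222 = 70; grows as the ring turns counterclockwise from above; stops at -0.15 and 1.75. Marks every 5 degrees from 0 to 90, longer every 10, no numerals; the zero mark is thickest and longest. Turning takes 0.06 N m; it stays where left
- ring_handle (a point): point on the ring's vertical axis, inside its black grip bar, 58 mm above the worktop. The bar lies on the diameter through the zero mark (at 0 along the head's own x) and turns with the ring; this point's x axis lies along it. Bar 60 mm long, 14 mm thick, top 68 mm and foot 42 mm above the worktop; the ring's face is at 36 mm
- console: grey key console, fixed, 142 x 122 mm, deck 24 mm high, with a 34 mm high bar (black strip) along its own +x edge; four white keys stand on it in a 2 x 2 block, each on a black 52 x 52 mm module. The modules may sit in any arrangement, so tell the keys by shape; origin at the centre of the underside
- key_round (a joint): spring key of the console with a round cap, 32 mm across; joint value in m, 0 = up, growing as it is pressed straight down, 0.008 = fully down. Pressing starts at about 1.1 N and full travel takes about 4.7 N; it springs back when released
- top_round (a point): centre of the top face of the round key's cap, 46 mm above the worktop when the key is up; it goes down with the key. The caps stand 16 mm above their black modules, centres 58 mm apart
- key_square (a joint): spring key of the console with a square cap, 30 x 30 mm; joint value in m, 0 = up, growing as it is pressed straight down, 0.008 = fully down. Pressing starts at about 1.1 N and full travel takes about 4.7 N; it springs back when released
- top_square (a point): centre of the top face of the square key's cap, 46 mm above the worktop when the key is up; it goes down with the key. The caps stand 16 mm above their black modules, centres 58 mm apart
- key_bar (a joint): spring key of the console with a narrow bar-shaped cap, 14 x 42 mm; joint value in m, 0 = up, growing as it is pressed straight down, 0.008 = fully down. Pressing starts at about 1.1 N and full travel takes about 4.7 N; it springs back when released
- top_bar (a point): centre of the top face of the bar key's cap, 46 mm above the worktop when the key is up; it goes down with the key. The caps stand 16 mm above their black modules, centres 58 mm apart
- key_cross (a joint): spring key of the console with a cross-shaped cap, 38 mm across, arms 12 mm wide; to be left alone; joint value in m, 0 = up, growing as it is pressed straight down, 0.008 = fully down. Pressing starts at about 1.1 N and full travel takes about 4.7 N; it springs back when released
- top_cross (a point): centre of the top face of the cross key's cap, 46 mm above the worktop when the key is up; it goes down with the key. The caps stand 16 mm above their black modules, centres 58 mm apart
- pen: bystander: black pen, 145 mm long, lying on the worktop; not to be disturbed
- brush: bystander: flat brush with wooden handle, 165 mm long, lying at the back; not to be disturbed
- gauge_1: double-ended plug gauge: grey hexagon handle (58 mm long, 15 mm across flats, 17 mm across corners) with a thinner steel plug at each end, 92 mm long in all along its own y, about 0.1 kg; lies on a flat of the handle. Use its mid point for the position, since it may roll onto another flat. May be absent
- gauge_1_mid (a point): middle of the handle of gauge_1, on its axis (7.5 mm above what it lies on); the plugs reach 51 mm and 41 mm from here (own -y and +y)
- gauge_2: double-ended plug gauge: grey hexagon handle (58 mm long, 15 mm across flats, 17 mm across corners) with a thinner steel plug at each end, 92 mm long in all along its own y, about 0.1 kg; lies on a flat of the handle. Use its mid point for the position, since it may roll onto another flat. May be absent
- gauge_2_mid (a point): middle of the handle of gauge_2, on its axis (7.5 mm above what it lies on); the plugs reach 51 mm and 41 mm from here (own -y and +y)
- gauge_3: double-ended plug gauge: grey hexagon handle (58 mm long, 15 mm across flats, 17 mm across corners) with a thinner steel plug at each end, 92 mm long in all along its own y, about 0.1 kg; lies on a flat of the handle. Use its mid point for the position, since it may roll onto another flat. May be absent
- gauge_3_mid (a point): middle of the handle of gauge_3, on its axis (7.5 mm above what it lies on); the plugs reach 51 mm and 41 mm from here (own -y and +y)

How it is judged:
By the outcome, as a careful person would: the job done as asked, in the order asked, and still so for the second after the job is handed in, with the robot touching nothing.
Of gauge_1, gauge_2, gauge_3 only 2 to 3 are there at a start; the rules pass over those that are not, and their reading is None.
At some moment in a run one of gauge_1, gauge_2, gauge_3 may be knocked a few centimetres aside while the robot is not near it.
Once in a run the grip may slacken for a moment while it holds something.
It also fails if it takes over 210 s, if anything falls off the work surface, if the arm or the gripper's body presses on something with over 40 N, if the wrist force passes 120 N, or if a joint passes its speed limit or range.

### The arm

A 6-joint arm with a two-finger parallel gripper is mounted at the origin on a cart in front of the work surface, level with it; the furniture and walls round the work are solid. World frame = base frame: x ahead of the robot, y to its left, z up, the work surface at z = 0. Lengths are in mm, angles in rad, forces in N, time in s.
With the tool pointing down it reaches from about 375 to 975 mm from the base axis. Payload 3.8 kg.
Tool frame: the origin (TCP) lies at the very end of the fingers, on their centre line; the grasp point (between the pads) lies 19 mm behind it; z points along the fingers, y is the line along which they close (so a half turn about z gives the same grasp; the last joint's range is limited). The gripper opens to 85 mm and grips with 20 to 120 N. Pads are 22 mm wide; open, the fingers measure 114 mm over their backs; the gripper's body (76 mm by 85 mm) begins 54 mm behind the grasp point. The pads swing forward as they close: fully open they stand 13 mm farther back than shut.
Start: joints at [-1.189, 0.264, 1.604, -0, 1.274, -0.037], TCP at [274.493, -616.662, 231.28] pointing down, gripper open.
Joint ranges: [-2.63, 2.63], [-0.94, 2.18], [0.31, 2.57], [-1.31, 4.45], [0, 2.66], [-2.55, 2.55]. Speed limits (rad/s): [2.57, 2.57, 3.14, 3.14, 3.14, 3.14].

### API

Orientations are given as [roll, pitch, yaw] about the fixed x, y, z axes, in that order (R = Rz(yaw) Ry(pitch) Rx(roll)).
In Python, from plant import arm gives the robot as it stands. The module is installed in compiled form; this text tells all that it offers.
- The arm moves only by the shell command python3 -m crank 'ROWS' [FORCE]. ROWS is text: rows parted by semicolons, each of 5 numbers parted by spaces: the opening, from -1 (shut) to 1 (fully open), so that 0 is half open, then the shift along the tool's x, y, z in m, then the turn about the tool's z in degrees. In form: jaw dx dy dz yaw; .... A call has 1 to 12 rows; each row shifts and turns the commanded pose from where the row before left it, along the tool's axes as they then stand; what a row does not reach is not made up. A row lasts 1/12 s, in which the tool goes at most 41.7 mm and 7.16 degrees, less where a joint would pass 70% of its speed; a pose out of reach is approached as far as the arm can. A call with a gripper value outside its range is refused whole. The fingers move at their own pace and stop on an object; FORCE is the grip in N (left out, the last holds). Time passes only in rows, so rows that do not move let the fingers close. It gives the time, the measured TCP pose, the force, the opening and the grip force at its end, in the units of the state.
- arm.observe(): the state, without advancing time (a new reading comes with each control period).
- arm.grab_frame(name): name is "scene" or "top" or "wrist"; returns a dict with "img" (420x560x3 uint8, red, green, blue), "intrinsics" (3x3 intrinsics, pixels), "world_to_cam" (4x4, takes a point from world to camera coordinates). Camera axes: x right, y up, looking along -z (the intrinsics and any distortion apply to the point x, -y, -z); pixel columns grow to the right and rows downward; lengths in mm; the calibration is good to about 2 mm. A picture is of the moment at which its call begins. There is no depth.
- arm.close_job(): hands the job in; it is judged then, once.
The state is a dict: "time": time; "qpos": joint angles; "qvel": joint speeds; "joint_torque": joint torques, N m; "tcp_pos": TCP position; "orientation": TCP orientation; "contact_force": force on the tool from outside, world axes, zero at the start; "wrist_torque": the same for the moment, N m; "finger_gap": opening from 0.0 (shut) to 1.0 (fully open); "grasp_force": force on a finger pad.
Only numpy, scipy, OpenCV 4.12 (cv2) and the standard library are available. Lean on these libraries where they do the work, as an engineer would, in place of code of your own. Each camera call takes 0.05 s, during which the arm holds its last target. There are 200 camera calls.

## Working session

There is one attempt and no reset: what is moved stays moved. The work goes in short steps, Python scripts to look and compute and a shell command to move; the robot and the scene stay as the last step left them, time stands still between calls to the robot, and variables do not carry over. Pictures are saved under pics/ and viewed, at most 14 in all, crops included, and the job is handed in when it is done.

```bash
mkdir -p pics
python3 - <<'E'
from plant import arm
import cv2,numpy as np
for n in ("top","scene"):
    f=arm.grab_frame(n); cv2.imwrite(f"pics/{n}0.png",cv2.resize(f["img"][:,:,::-1],(784,588),interpolation=cv2.INTER_CUBIC))
    print(n,f["intrinsics"],np.round(f["world_to_cam"],3),[k for k in f])
s=arm.observe();print(s)
E
```

```text
top [[385.51799245   0.         280.62771434]
 [  0.         385.51799245 211.30842806]
 [  0.           0.           1.        ]] [[ 7.00000e-03 -1.00000e+00  9.00000e-03  6.26180e+01]
 [ 9.82000e-01  9.00000e-03  1.90000e-01 -5.96997e+02]
 [-1.90000e-01  8.00000e-03  9.82000e-01 -9.08270e+02]
 [ 0.00000e+00  0.00000e+00  0.00000e+00  1.00000e+00]] ['img', 'intrinsics', 'world_to_cam']
scene [[443.40933326   0.         276.2271406 ]
 [  0.         443.40933326 212.70355663]
 [  0.           0.           1.        ]] [[-8.32000e-01 -5.55000e-01 -7.00000e-03  5.35957e+02]
 [ 2.98000e-01 -4.56000e-01  8.39000e-01 -1.93322e+02]
 [-4.69000e-01  6.95000e-01  5.45000e-01 -8.87194e+02]
 [ 0.00000e+00  0.00000e+00  0.00000e+00  1.00000e+00]] ['img', 'intrinsics', 'world_to_cam']
{'time': 0.1, 'qpos': array([-1.18891932e+00,  2.64677026e-01,  1.60523498e+00,  3.09105405e-05,
        1.27375154e+00, -3.68822998e-02]), 'qvel': array([ 0.00045207, -0.00264436, -0.00386342,  0.00025429, -0.00126672,
       -0.0009222 ]), 'joint_torque': array([ 6.88138152e-04, -5.16707504e+01, -3.68589377e+01, -6.13147677e-05,
        6.27268149e-03, -2.80990156e-05]), 'tcp_pos': array([ 274.24027647, -616.04085363,  230.08841888]), 'orientation': array([-3.13952426e+00, -1.05879845e-04,  4.18750124e-01]), 'contact_force': array([-0.34092108,  0.16860992, -0.55898719]), 'wrist_torque': array([-1.52499528e-02,  7.66129061e-05, -2.02520224e-02]), 'grasp_force': 0.0, 'finger_gap': 1.0004052944419302}
```

View pics/top0.png

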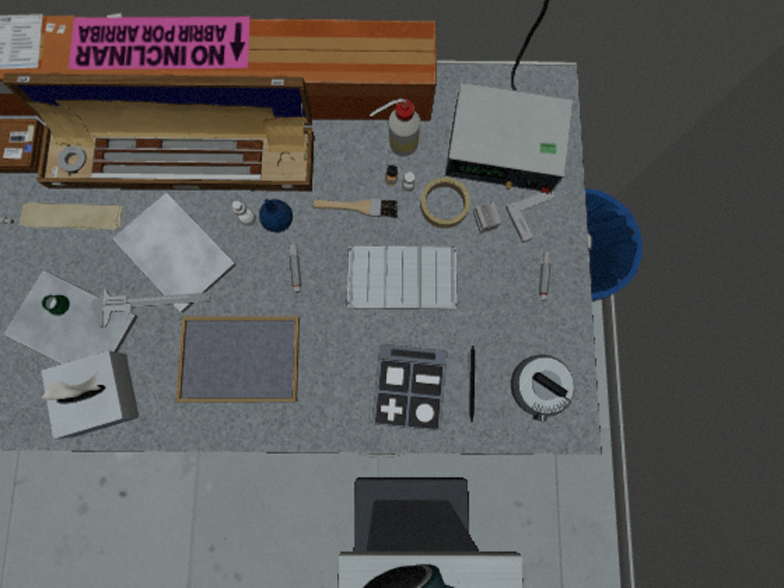

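View pics/scene0.png

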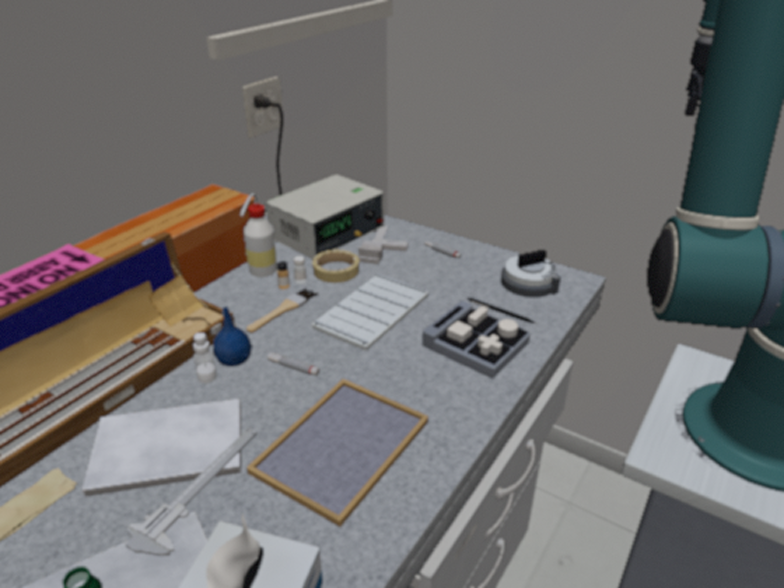

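The top view shows two gauges, at (294,267) and (545,275) in 784-wide pixels. It also shows:
- bed at (402,277), tray at (238,359) and ring at (545,386)
- console at (411,388): square key upper left, bar upper right, cross lower left, round lower right
- pen at (472,383) and brush at (355,208)

```bash
cat > h.py <<'E'
from plant import arm
import cv2,numpy as np
def grab(n,save=None):
    f=arm.grab_frame(n)
    if save: cv2.imwrite(f"pics/{save}.png",f["img"][:,:,::-1])
    return f
def cast(f,uv,z):
    uv=np.atleast_2d(np.asarray(uv,float)); K=f["intrinsics"]; T=f["world_to_cam"]
    d=np.c_[(uv[:,0]-K[0,2])/K[0,0],-(uv[:,1]-K[1,2])/K[1,1],-np.ones(len(uv))]@T[:3,:3]
    c=-T[:3,:3].T@T[:3,3]
    return (c+d*((z-c[2])/d[:,2])[:,None])[:,:2]
def proj(f,p):
    p=np.atleast_2d(p)@f["world_to_cam"][:3,:3].T+f["world_to_cam"][:3,3]; K=f["intrinsics"]
    return np.c_[K[0,0]*p[:,0]/-p[:,2]+K[0,2],K[1,1]*-p[:,1]/-p[:,2]+K[1,2]]
def blobs(f,mask,z,roi,amin=15):
    """contours of mask within roi (u0,v0,u1,v1), cast to plane z -> minAreaRect list"""
    m=np.zeros(mask.shape,np.uint8);u0,v0,u1,v1=roi;m[v0:v1,u0:u1]=mask[v0:v1,u0:u1]*255
    out=[]
    for c in cv2.findContours(m,cv2.RETR_EXTERNAL,cv2.CHAIN_APPROX_NONE)[0]:
        if cv2.contourArea(c)<amin: continue
        w=cast(f,c[:,0,:],z).astype(np.float32); (x,y),(a,b),t=cv2.minAreaRect(w)
        if a<b: a,b,t=b,a,t+90
        t=(t+90)%180-90
        out.append((round(x,1),round(y,1),round(a,1),round(b,1),round(t,1),cv2.contourArea(c)))
    return sorted(out,key=lambda r:-r[-1])
E
python3 - <<'E'
from h import *
f=grab("top"); I=f["img"].astype(int); g=I.mean(2); hsv=cv2.cvtColor(f["img"],cv2.COLOR_RGB2HSV)
def s(*r): return [int(k/1.4) for k in r]
print("keys",blobs(f,g>170,46,s(375,358,445,432)))
print("console dark",blobs(f,g<70,30,s(370,340,450,435)))
print("tray",blobs(f,(hsv[...,1]>90)&(hsv[...,0]<30),14,s(165,305,312,412)))
print("bed",blobs(f,g>150,12,s(338,238,466,318)))
print("bg",np.median(g[170:220,300:330]), np.median(g[s(0,250)[1]-5:s(0,270)[1],s(330,0)[0]-4:s(330,0)[0]]))
for n,r in (("g1",s(280,232,310,302)),("g2",s(530,242,560,310))):
    for t in (140,160): print(n,t,blobs(f,g>t,7.5,r,6))
print("bar",blobs(f,g<45,68,s(522,362,572,404)))
print("ring",blobs(f,g>150,36,s(505,350,580,425)))
print("pen",blobs(f,g<50,4,s(463,340,482,425)))
for n,r in (("g1",(270,225,320,310)),("ring",(500,345,590,425))):
    pass
a=f["img"][s(225)[0]:s(315)[0],s(275)[0]:s(315)[0]];b=f["img"][s(345)[0]:s(430)[0],s(505)[0]:s(585)[0]];c=f["img"][s(235)[0]:s(325)[0],s(335)[0]:s(470)[0]];d=f["img"][s(335)[0]:s(435)[0],s(370)[0]:s(450)[0]]
R=lambda q:cv2.resize(q,(int(q.shape[1]*290/q.shape[0]),290),interpolation=cv2.INTER_CUBIC)
o=np.zeros((580,800,3),np.uint8);x=0
for i,q in enumerate((a,b,c,d)):
    q=R(q); y=0 if i<2 else 290; x=0 if i in(0,2) else x; w=min(q.shape[1],800-x); o[y:y+290,x:x+w]=q[:,:w]; x+=w
cv2.imwrite("pics/crops.png",o[:,:,::-1])
E
```

```text
keys [(456.4, 62.9, 24.7, 24.4, -89.6, 92.0), (394.2, 11.4, 24.4, 23.9, 89.9, 86.0), (399.0, 68.1, 27.7, 25.7, 40.7, 59.0), (451.3, 5.4, 37.2, 9.7, 84.2, 43.5)]
console dark [(398.2, 69.2, 53.3, 52.5, -5.2, 426.0), (393.1, 11.6, 53.0, 52.8, -5.2, 425.0), (457.3, 63.8, 55.5, 52.4, -5.2, 414.5), (452.0, 6.0, 55.5, 52.7, -5.2, 284.0), (495.8, 31.4, 79.3, 12.0, 84.8, 118.5)]
tray [(487.2, 348.5, 215.0, 152.7, -89.6, 4893.0)]
bed [(642.5, 115.3, 116.5, 55.7, 0.6, 872.0), (644.4, 51.8, 114.2, 55.5, -0.1, 845.5), (643.7, -13.4, 111.2, 55.0, 0.6, 652.0)]
bg 150.0 108.5
g1 140 []
g1 160 []
g2 140 []
g2 160 []
bar [(442.2, -202.9, 62.2, 15.6, 57.2, 137.5)]
ring [(446.8, -205.9, 92.1, 85.9, 82.4, 495.5)]
pen [(446.3, -77.6, 134.5, 7.7, -1.2, 99.0)]
```

View pics/crops.png

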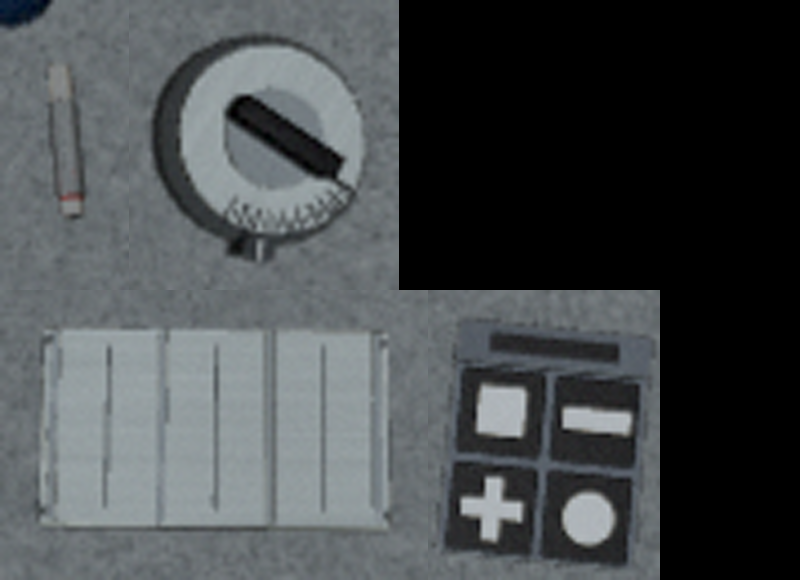

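```bash
cat >> h.py <<'E'
def to(x,y,z,yawdeg=None,cur=None):
    """tool-frame turn needed first (deg), then shift (m) in the axes as they stand after the turn"""
    s=arm.observe(); p=s["tcp_pos"] ; yaw=s["orientation"][2]
    t=yaw if yawdeg is None else np.radians(yawdeg)
    d=np.array([x,y,z])-p; c,sn=np.cos(t),np.sin(t)
    turn=-(np.degrees(t-yaw)+180)%360-180
    turn=((-np.degrees(t-yaw)+180)%360)-180
    print("turn %.1f dx %.4f dy %.4f dz %.4f | tcp %s yaw %.1f t %.1f gap %.3f"%(turn,(c*d[0]+sn*d[1])/1e3,(sn*d[0]-c*d[1])/1e3,-d[2]/1e3,np.round(p,1),np.degrees(yaw),s["time"],s["finger_gap"]))
E
python3 - <<'E'
from h import *
f=grab("top")
print(cast(f,[[209.2,174.3],[211.9,207.5],[210.6,192.2],[389.3,196.4],[389.3,180],[388,213]],7.5))
to(430,-204,260,57)
E
```

```text
[[ 705.39089815  259.19054256]
 [ 614.67883379  248.23920178]
 [ 656.10361762  253.38816382]
 [ 649.11546438 -221.96918935]
 [ 694.32137576 -224.07680094]
 [ 604.08842636 -216.43035383]]
turn -33.0 dx 0.4305 dy -0.0939 dz -0.0296 | tcp [ 274.3 -616.2  230.4] yaw 24.0 t 0.2 gap 0.996
```

```bash
python3 -m crank '1 0 0 -0.01 -6.6; 1 0 0 -0.01 -6.6; 1 0 0 -0.01 -6.6; 1 0 0 0 -6.6; 1 0 0 0 -6.6'; python3 -m crank '1 .036 -.0078 0 0;1 .036 -.0078 0 0;1 .036 -.0078 0 0;1 .036 -.0078 0 0;1 .036 -.0078 0 0;1 .036 -.0078 0 0;1 .036 -.0078 0 0;1 .036 -.0078 0 0;1 .036 -.0078 0 0;1 .036 -.0078 0 0;1 .036 -.0078 0 0;1 .0345 -.008 0 0' ; python3 -m crank '1 0 0 0 0;1 0 0 0 0'
python3 - <<'E'
from h import *
to(430,-204,260,57)
f=grab("wrist","w1"); print(proj(f,[[444,-204,68],[444,-204,36],[395,-204,36]]))
c=-f["world_to_cam"][:3,:3].T@f["world_to_cam"][:3,3];print(c)
E
```

```text
time: 0.62
tcp_pos: [274.7, -617.1, 262.2]
orientation: [3.14, 0.001, 1.0]
contact_force: [-0.8, 0.0, -0.7]
finger_gap: 1.001
grasp_force: 0.0
time: 1.62
tcp_pos: [430.5, -202.7, 261.3]
orientation: [3.141, -0.0, 0.995]
contact_force: [1.3, -0.2, 0.4]
finger_gap: 1.001
grasp_force: 0.0
time: 1.78
tcp_pos: [430.7, -203.0, 261.3]
orientation: [3.141, 0.0, 0.999]
contact_force: [1.3, -0.5, 0.4]
finger_gap: 1.0
grasp_force: 0.0
turn 0.2 dx -0.0012 dy -0.0000 dz 0.0013 | tcp [ 430.7 -203.   261.3] yaw 57.2 t 1.8 gap 1.000
[[292.81029039 177.37298451]
 [291.77453598 171.99517258]
 [256.18322651 194.54762263]]
[ 468.41154401 -141.73180016  404.91887855]
```

View pics/w1.png

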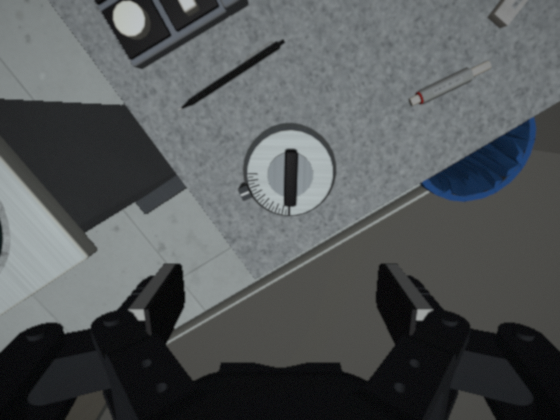

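The wrist view shows the grip bar at (291,177), the zero mark at (289,211) and the index block at (244,190). Gauge_2 is at about (450,85) and the pen at (233,73).

```bash
python3 - <<'E'
from h import *
f=grab("wrist"); g=f["img"].astype(int).mean(2)
print("bar",blobs(f,g<50,68,(270,140,312,212)))
m=np.zeros(g.shape,np.uint8);m[120:222,240:340]=(g>140)[120:222,240:340]*255
c=max(cv2.findContours(m,cv2.RETR_EXTERNAL,cv2.CHAIN_APPROX_NONE)[0],key=cv2.contourArea)
w=cast(f,cv2.convexHull(c)[:,0],36).astype(np.float32)
print("ring",cv2.minEnclosingCircle(w),cv2.fitEllipse(w))
print("index tops",blobs(f,g>165,36,(232,175,258,205),3), cast(f,[[244,188]],36))
for t in (125,140,155): print("g2",t,blobs(f,g>t,7.5,(400,58,498,115)))
print("g2 pts",cast(f,[[411,101],[493,66]],7.5))
print("keys",blobs(f,g>170,46,(100,0,215,60)))
E
python3 - <<'E'
import cv2
i=cv2.imread('pics/w1.png');cv2.imwrite('pics/w1c.png',cv2.resize(i[118:232,225:355],(684,600),interpolation=cv2.INTER_CUBIC))
E
```

```text
bar [(441.2, -203.4, 58.5, 11.9, 56.1, 551.0)]
ring ((440.8815612792969, -204.31637573242188), 48.6291618347168) ((441.0419616699219, -204.25814819335938), (96.19475555419922, 96.89620208740234), 0.8722472786903381)
index tops [(406.1, -185.9, 4.6, 1.2, -32.9, 3.5), (403.5, -191.8, 3.3, 1.6, 12.0, 3.0)] [[ 387.16665013 -191.08567035]]
g2 125 [(684.4, -224.0, 21.3, 7.5, -8.6, 112.0), (604.9, -227.2, 34.3, 11.4, -17.2, 104.0), (644.9, -219.9, 36.3, 6.7, -6.1, 101.5), (608.3, -183.3, 13.8, 6.6, -73.1, 48.0), (606.8, -214.3, 8.7, 8.0, 64.0, 42.0), (646.9, -254.4, 11.1, 7.4, 26.8, 31.5), (666.4, -243.0, 9.5, 7.6, -32.9, 29.5), (635.4, -204.8, 12.1, 4.5, -3.0, 25.0)]
g2 140 [(607.1, -214.2, 7.3, 5.7, -6.2, 25.0)]
g2 155 []
g2 pts [[ 601.96506508 -214.93242275]
 [ 696.11080211 -231.27700643]]
keys [(391.2, 12.7, 28.8, 28.2, 21.7, 734.0), (446.5, -9.1, 11.7, 6.0, -32.9, 59.5)]
```

View pics/w1c.png

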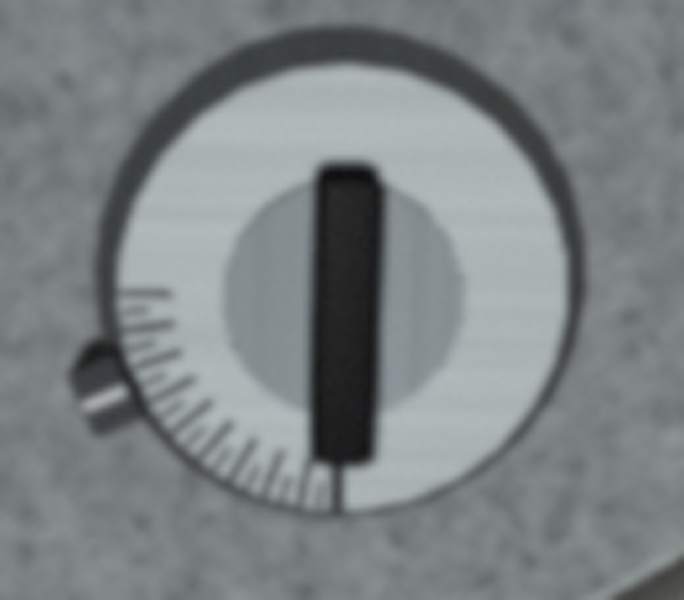

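Run:
```python
from h import *
f=grab("wrist"); p=cast(f,[[240.6,195.4],[248.8,192.1],[289.3,210.8],[244.6,193.7]],36);print(p)
d=p-[441.0,-204.25];a=np.degrees(np.arctan2(d[:,1],d[:,0]));print(a)
to(441,-204,120,56.1)
```

```text
[[ 378.59387254 -196.86861374]
 [ 388.85922385 -198.81482292]
 [ 416.14659335 -243.59925706]
 [ 383.67068208 -197.73055063]]
[ 173.25440556  174.04895585 -122.27693946  173.51223555]
turn 0.9 dx 0.0073 dy 0.0083 dz 0.1412 | tcp [ 430.  -205.4  261.2] yaw 57.0 t 1.9 gap 0.999
```

```bash
python3 -m crank '0 .007 .007 .035 .9; 0 0 0 .035 0; 0 0 0 .035 0; 0 0 0 .036 0;0 0 0 0 0'; python3 -c "
from h import *
to(441,-204,46,56.1)"
```

```text
time: 2.35
tcp_pos: [433.8, -201.1, 112.8]
orientation: [-3.127, 0.002, 0.976]
contact_force: [-2.2, 0.4, -0.1]
finger_gap: 0.5
grasp_force: 0.0
turn -0.2 dx 0.0016 dy 0.0076 dz 0.0668 | tcp [ 433.8 -201.1  112.8] yaw 55.9 t 2.4 gap 0.500
```

```bash
python3 -m crank '0 .0016 .007 .02 0; 0 0 0 .02 0;0 0 0 0 0;0 0 0 0 0'; python3 -c "
from h import *
to(441,-204,46,56.1)"
```

```text
time: 2.68
tcp_pos: [446.2, -205.9, 80.8]
orientation: [-3.14, 0.0, 0.977]
contact_force: [0.0, -0.0, -0.4]
finger_gap: 0.5
grasp_force: 0.0
turn -0.1 dx -0.0013 dy -0.0054 dz 0.0348 | tcp [ 446.2 -205.9   80.8] yaw 56.0 t 2.7 gap 0.500
```

```bash
python3 -m crank '0 -.001 -.005 .017 0; 0 0 0 .017 0;0 0 0 0 0;0 0 0 0 0;-1 0 0 0 0;-1 0 0 0 0;-1 0 0 0 0;-1 0 0 0 0;-1 0 0 0 0;-1 0 0 0 0' 30; python3 -c "
from h import *
to(441,-204,46,56.1)"
```

```text
time: 3.52
tcp_pos: [443.2, -203.8, 48.2]
orientation: [3.139, -0.0, 0.979]
contact_force: [-1.2, 0.2, 5.5]
finger_gap: 0.157
grasp_force: 30.2
turn 0.0 dx -0.0014 dy -0.0017 dz 0.0022 | tcp [ 443.2 -203.8   48.2] yaw 56.1 t 3.5 gap 0.157
```

```bash
python3 -m crank '-1 0 0 0 5.6; -1 0 0 0 5.6; -1 0 0 0 5.6;-1 0 0 0 5.7;-1 0 0 0 0;-1 0 0 0 0;-1 0 0 0 0'; python3 -m crank '0 0 0 0 0;0 0 0 0 0;0 0 0 0 0;0 0 0 0 0;0 0 0 -.03 0;0 0 0 -.04 0;0 0 0 -.04 0;0 0 0 -.04 0;0 0 0 -.04 0;0 -.06 0 0 0;0 0 0 0 0;0 0 0 0 0'
python3 - <<'E'
from h import *
f=grab("wrist","w2"); g=f["img"].astype(int).mean(2); s=arm.observe(); print(s["tcp_pos"],s["orientation"])
q=proj(f,[[441,-204,68],[384,-197.5,36]]);print(q)
u,v=q[0].astype(int)
print("bar",blobs(f,g<50,68,(u-45,v-45,u+45,v+45)))
cv2.imwrite("pics/w2c.png",cv2.resize(f["img"][v-75:v+75,u-75:u+75,::-1],(600,600),interpolation=cv2.INTER_CUBIC)); print(u,v)
E
```

```text
time: 4.1
tcp_pos: [443.4, -204.0, 48.2]
orientation: [3.139, -0.001, 0.588]
contact_force: [-1.6, -0.0, 6.3]
finger_gap: 0.153
grasp_force: 30.2
time: 5.1
tcp_pos: [406.7, -226.9, 237.1]
orientation: [3.14, -0.001, 0.584]
contact_force: [-0.4, 0.1, -0.3]
finger_gap: 0.503
grasp_force: 0.0
[ 406.94132137 -226.19212428  236.17026049] [-3.14155861e+00 -4.89663494e-04  5.85000590e-01]
[[280.97477791 145.47416448]
 [246.64412641 183.92996344]]
bar [(440.8, -203.4, 56.9, 10.6, 33.8, 658.5)]
280 145
```

View pics/w2c.png

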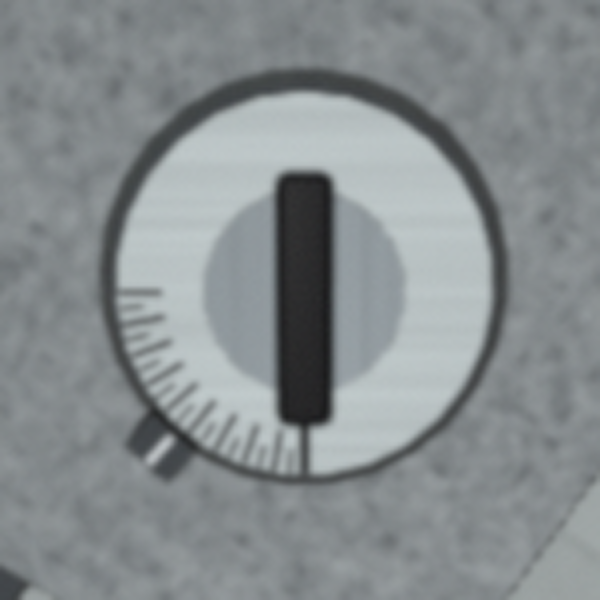

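Run:
```python
from h import *
f=grab("wrist"); g=f["img"].astype(int).mean(2)
m=np.zeros(g.shape,np.uint8);m[85:195,225:340]=(g>135)[85:195,225:340]*255
c=max(cv2.findContours(m,cv2.RETR_EXTERNAL,cv2.CHAIN_APPROX_NONE)[0],key=cv2.contourArea)
w=cast(f,cv2.convexHull(c)[:,0],36).astype(np.float32); C=cv2.fitEllipse(w)
print(C)
roi=np.zeros(g.shape,bool); roi[177:188,239:250]=True
vv,uu=np.where(roi&(g>np.percentile(g[roi],85))); I=[uu.mean(),vv.mean()]
Z=[205+305/4,70+462/4]
print(I)
p=cast(f,[I,Z,[205+170/4,70+437/4],[205+148/4,70+464/4],[205+159.5/4,70+450/4]],36); d=p-C[0]; print(p,np.degrees(np.arctan2(d[:,1],d[:,0]))%360)
```

```text
((441.0699768066406, -203.83363342285156), (97.09040069580078, 97.528564453125), 6.683585166931152)
[np.float64(245.35294117647058), np.float64(182.7058823529412)]
[[ 384.52022436 -194.68543017]
 [ 403.26121976 -228.53967049]
 [ 388.9975262  -194.61596073]
 [ 379.44955244 -193.57823121]
 [ 384.42836291 -194.13859963]] [170.81072042 213.16250733 169.96170019 170.55094873 170.28712006]
```

```bash
python3 -m crank '0 0 0 .035 0;0 0 0 .035 0;0 0 0 .03 0;0 0 0 0 0;0 0 0 0 0;0 0 0 0 0' >/dev/null
cat >> h.py <<'E'
def ring(f,C,name=None):
    g=f["img"].astype(np.float32).mean(2)
    A=np.radians(np.arange(90,300,.25)); r=np.arange(38,66,.25)
    P=np.stack([C[0]+np.outer(r,np.cos(A)),C[1]+np.outer(r,np.sin(A)),np.full((len(r),len(A)),36.)],-1).reshape(-1,3)
    q=proj(f,P).reshape(len(r),len(A),2).astype(np.float32)
    U=cv2.remap(g,q[...,0],q[...,1],cv2.INTER_CUBIC)
    if name: cv2.imwrite(f"pics/{name}.png",cv2.resize(U,(840,len(r)*3))[:,:800])
    return A,r,U
E
python3 - <<'E'
from h import *
f=grab("wrist","w3"); g=f["img"].astype(int).mean(2)
u,v=proj(f,[[441,-204,36]])[0].astype(int); print(u,v,arm.observe()["tcp_pos"])
m=np.zeros(g.shape,np.uint8);v0=max(0,v-85);m[v0:v+80,u-85:u+85]=(g>135)[v0:v+80,u-85:u+85]*255
c=max(cv2.findContours(m,cv2.RETR_EXTERNAL,cv2.CHAIN_APPROX_NONE)[0],key=cv2.contourArea)
C=cv2.fitEllipse(cast(f,cv2.convexHull(c)[:,0],36).astype(np.float32));print(C)
A,r,U=ring(f,C[0],"polar3")
a=np.degrees(A)
i=U[(r>53)&(r<60)].mean(0); z=U[(r>44)&(r<47.5)].mean(0); z2=U[(r>38)&(r<40)].mean(0)
k=(a>155)&(a<190);print("idx",a[k][np.argsort(i[k])[-8:]])
k=(a>195)&(a<230);print("zero",a[k][np.argsort(z[k])[:8]],a[k][np.argsort(z2[k])[:6]])
# all marks
from scipy.signal import find_peaks
print(a[find_peaks(-z,prominence=8)[0]])
E
```

```text
281 156 [ 408.87118265 -226.67586761  138.01089826]
((441.3662109375, -204.24398803710938), (97.38472747802734, 97.57744598388672), 8.244585037231445)
idx [169.75 171.5  170.   171.25 170.25 171.   170.5  170.75]
zero [213.5  213.75 213.25 214.   213.   214.25 212.75 214.5 ] [213.5  213.75 213.25 214.   213.   214.25]
[123.75 128.75 133.75 138.75 143.75 148.75 153.75 158.75 163.75 168.75
 173.75 178.75 183.75 188.75 193.75 198.5  203.75 208.75 213.5 ][ WARN:0@0.667] global loadsave.cpp:1063 imwrite_ Unsupported depth image for selected encoder is fallbacked to CV_8U.
```

View pics/polar3.png

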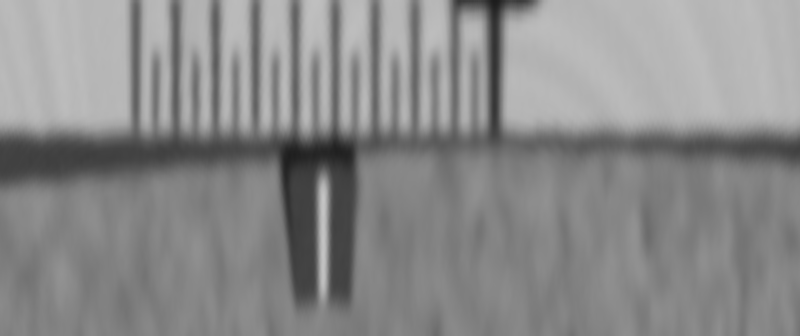

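The unrolled ring shows the index line at 170.6° and the zero mark at 213.6°, so the reading is 43.0°. I'll turn it back 3°.

```bash
python3 -c "
from h import *
to(442,-204,47,33.6)"; python3 -m crank '0 .06 0 .02 0;0 0 0 .02 0;0 0 0 .02 0;0 0 0 0.01 0;0 0 0 0 0;0 0 0 0 0'; python3 -c "
from h import *
to(442,-204,47,33.6)"
```

```text
turn 0.0 dx 0.0401 dy -0.0006 dz 0.0910 | tcp [ 408.9 -226.7  138. ] yaw 33.6 t 5.8 gap 0.503
time: 6.25
tcp_pos: [440.8, -204.6, 74.1]
orientation: [3.141, -0.0, 0.586]
contact_force: [0.2, -1.2, 0.8]
finger_gap: 0.498
grasp_force: 0.0
turn -0.0 dx 0.0014 dy 0.0002 dz 0.0271 | tcp [ 440.8 -204.6   74.1] yaw 33.6 t 6.2 gap 0.498
```

```bash
python3 -m crank '0 .001 0 .027 0;0 0 0 0 0;-1 0 0 0 0;-1 0 0 0 0;-1 0 0 0 0;-1 0 0 0 0;-1 0 0 0 0;-1 0 0 0 0;-1 0 0 0 3.1;-1 0 0 0 0;-1 0 0 0 0;-1 0 0 0 0'; python3 -m crank '0 0 0 0 0;0 0 0 0 0;0 0 0 0 0;0 0 0 0 0;0 0 0 -.03 0;0 0 0 -.035 0;0 -.036 0 -.03 0;0 0 0 0 0;0 0 0 0 0'
cat >> h.py <<'E'
def reading(name=None):
    f=grab("wrist"); g=f["img"].astype(int).mean(2); u,v=proj(f,[[441.4,-204.2,36]])[0].astype(int); v0=max(0,v-90)
    m=np.zeros(g.shape,np.uint8);m[v0:v+82,u-88:u+88]=(g>135)[v0:v+82,u-88:u+88]*255
    c=max(cv2.findContours(m,cv2.RETR_EXTERNAL,cv2.CHAIN_APPROX_NONE)[0],key=cv2.contourArea)
    C=cv2.fitEllipse(cast(f,cv2.convexHull(c)[:,0],36).astype(np.float32))
    A,r,U=ring(f,C[0],name); a=np.degrees(A)
    i=U[(r>53)&(r<60)].mean(0); z=U[(r>38)&(r<40.5)].mean(0); z=U[(r>44)&(r<47.5)].mean(0)
    k=(a>160)&(a<180); ia=a[k][np.argsort(i[k])[-6:]].mean(); k=(a>155)
    za=a[k][np.argsort(z[k])[:6]]; print("C",C[0],C[1],"idx",ia,"zero",za,"reading",za.mean()-ia)
E
python3 -W ignore -c "
from h import *
reading(); to(650,-222,150,-10)
f=arm.observe()" 2>/dev/null
```

```text
time: 7.25
tcp_pos: [442.3, -204.8, 47.9]
orientation: [3.139, -0.001, 0.532]
contact_force: [-0.8, -2.1, 7.4]
finger_gap: 0.156
grasp_force: 34.0
time: 8.0
tcp_pos: [414.1, -221.0, 139.6]
orientation: [3.138, -0.002, 0.531]
contact_force: [0.2, -0.2, -0.3]
finger_gap: 0.498
grasp_force: 0.0
C (440.9109802246094, -203.66346740722656) (97.09471893310547, 97.28868865966797) idx 170.625 zero [210.5  210.25 210.75 210.   211.   209.75] reading 39.75
turn 40.4 dx 0.2333 dy -0.0392 dz -0.0120 | tcp [ 413.5 -220.1  138. ] yaw 30.4 t 8.1 gap 0.495
```

```bash
python3 -m crank '0 0 0 -.01 6.8;0 0 0 0 6.8;0 0 0 0 6.7;0 0 0 0 6.7;0 0 0 0 6.7;0 0 0 0 6.7;0 .036 -.007 0 0;0 .036 -.007 0 0;0 .036 -.007 0 0;0 .036 -.007 0 0;0 .036 -.007 0 0;0 0 0 0 0' >/dev/null; python3 -m crank '0 0 0 0 0;0 0 0 0 0'
cat >> h.py <<'E'
def gauge(f,x,y,z,R=70,name=None):
    """elongated bright/reddish thing near (x,y): uses difference from local background"""
    g=cv2.cvtColor(f["img"],cv2.COLOR_RGB2LAB).astype(np.float32); g=cv2.GaussianBlur(g,(0,0),1.2)
    gx,gy=np.meshgrid(np.arange(x-R,x+R,.5),np.arange(y-R,y+R,.5))
    q=proj(f,np.c_[gx.ravel(),gy.ravel(),np.full(gx.size,z)]).astype(np.float32).reshape(*gx.shape,2)
    U=cv2.remap(f["img"],q[...,0],q[...,1],cv2.INTER_LINEAR)
    if name: cv2.imwrite(f"pics/{name}.png",cv2.resize(U[:,:,::-1],(560,560)))
    return U
E
python3 - <<'E'
from h import *
f=grab("wrist","w4"); gauge(f,650,-222,7.5,name="g2")
E
```

```text
time: 9.22
tcp_pos: [595.4, -215.3, 144.9]
orientation: [-3.141, 0.005, -0.172]
contact_force: [-0.3, -0.2, -0.5]
finger_gap: 0.5
grasp_force: 0.0
```

View pics/g2.png

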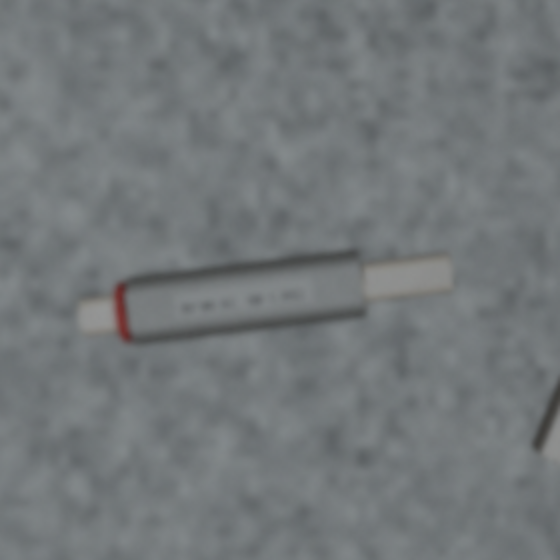

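The rectified view (4 px/mm) shows the handle running from (120,310) to (363,284). Its mid point is (640.5,-217.7) mm and its angle -6.1°.

```bash
python3 -c "
from h import *
to(640.5,-217.7,40,-6.1)"
```

```text
turn -3.8 dx 0.0454 dy -0.0027 dz 0.1056 | tcp [ 595.1 -215.5  145.6] yaw -9.9 t 9.3 gap 0.504
```

```bash
python3 -m crank '0 0 0 .01 -3.8;0 .023 -.0013 .03 0;0 .023 -.0013 .03 0;0 0 0 .035 0;0 0 0 0 0;0 0 0 0 0'; python3 -c "
from h import *
to(640.5,-217.7,4,-6.1)"
```

```text
time: 9.77
tcp_pos: [638.9, -217.7, 39.8]
orientation: [-3.14, 0.007, -0.107]
contact_force: [-0.4, -0.2, 0.2]
finger_gap: 0.494
grasp_force: 0.0
turn -0.0 dx 0.0016 dy -0.0002 dz 0.0358 | tcp [ 638.9 -217.7   39.8] yaw -6.1 t 9.8 gap 0.494
```

```bash
python3 -m crank '0 .0015 0 .018 0;0 0 0 .018 0;0 0 0 0 0;0 0 0 0 0;-1 0 0 0 0;-1 0 0 0 0;-1 0 0 0 0;-1 0 0 0 0;-1 0 0 0 0;-1 0 0 0 0' 50;  python3 -m crank '-1 0 0 -.02 0;-1 0 0 -.04 0;-1 0 0 -.04 0;-1 0 0 0 0;-1 0 0 0 0'; python3 -c "
from h import *
to(639,-12.5,60,0.3)"
```

```text
time: 10.6
tcp_pos: [645.7, -219.6, 9.3]
orientation: [3.141, -0.003, -0.107]
contact_force: [-1.5, -0.7, 6.6]
finger_gap: 0.132
grasp_force: 44.1
time: 11.02
tcp_pos: [647.5, -220.1, 111.8]
orientation: [3.139, -0.009, -0.106]
contact_force: [-0.6, 0.2, -1.1]
finger_gap: 0.134
grasp_force: 42.1
turn -6.4 dx -0.0074 dy -0.2076 dz 0.0518 | tcp [ 647.5 -220.1  111.8] yaw -6.1 t 11.0 gap 0.134
```

Run:
```python
from h import *
f=grab("wrist","w5"); s=arm.observe(); print(s["tcp_pos"],s["orientation"],proj(f,[s["tcp_pos"]]))
```

```text
[ 645.39510296 -219.25285777  108.84764137] [ 3.14075841 -0.00340897 -0.10648631] [[279.79002367 265.81886982]]
```

View pics/w5.png

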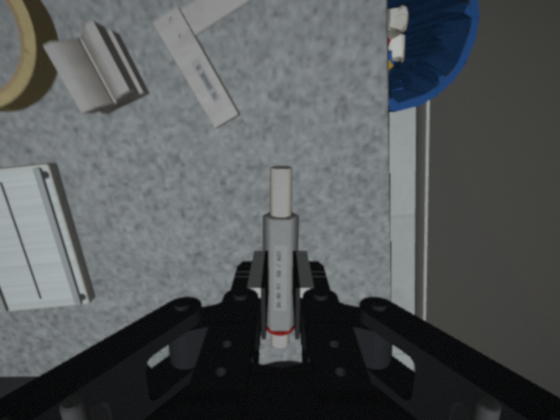

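```bash
python3 - <<'E'
from h import *
f=grab("wrist"); s=arm.observe(); p=cast(f,[[280.5,212],[280,333]],s["tcp_pos"][2]+8); print(p,p.mean(0)-s["tcp_pos"][:2]); to(639,-13,70,0.3)
E
python3 -m crank '-1 0 0 0 -6.4;-1 0 -.035 0 0;-1 0 -.035 0 0;-1 0 -.035 0 0;-1 0 -.035 0 0;-1 0 -.035 0 0;-1 0 -.031 0.01 0;-1 0 0 .01 0;-1 0 0 0 0;-1 0 0 0 0;-1 0 0 0 0'
python3 - <<'E'
from h import *
f=grab("wrist","w6"); g=f["img"].astype(int).mean(2); s=arm.observe()
print(s["tcp_pos"],s["orientation"][2]*57.3)
U=gauge(f,660,10,12,90,"bedw")
E
```

```text
[[ 673.5859642  -222.01491738]
 [ 611.19398564 -215.11196139]] [-1.56810035  0.17117158]
turn -6.4 dx -0.0039 dy -0.2058 dz 0.0367 | tcp [ 644.  -218.7  106.7] yaw -6.1 t 11.1 gap 0.132
time: 12.03
tcp_pos: [642.5, -13.8, 85.6]
orientation: [3.141, 0.002, 0.004]
contact_force: [-0.2, -0.4, -1.3]
finger_gap: 0.131
grasp_force: 42.2
[643.08216234 -14.12802355  86.34904684] 0.22174907084625273
```

View pics/bedw.png

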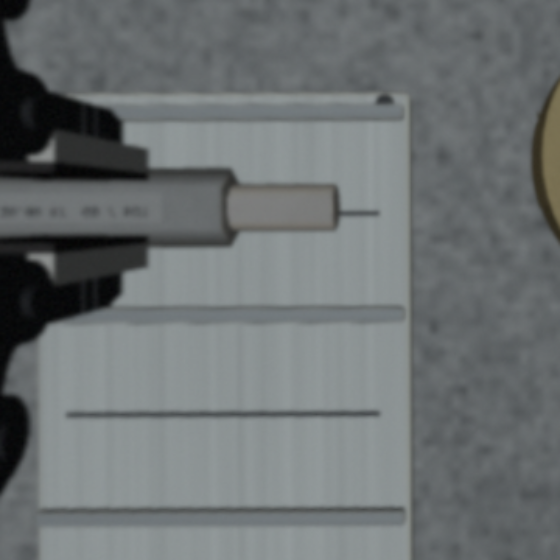

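The rectified bed view shows lane centre lines at y=-11.5 and y=52.4. The bed spans x from 582 to 702, and the gauge is held straight over the lane.

```bash
python3 -m crank '-1 -.004 -.002 .02 0;-1 0 0 .02 0;-1 0 0 .014 0;-1 0 0 0 0;-1 0 0 0 0;-1 0 0 0 0';python3 -c "
from h import *
to(639,-11.6,20,0)"
```

```text
time: 12.58
tcp_pos: [640.1, -11.6, 33.6]
orientation: [3.142, -0.001, 0.004]
contact_force: [-0.4, 0.3, -0.8]
finger_gap: 0.136
grasp_force: 42.2
turn 0.2 dx -0.0011 dy 0.0000 dz 0.0136 | tcp [640.1 -11.6  33.6] yaw 0.2 t 12.6 gap 0.136
```

```bash
python3 -m crank '-1 -.001 0 .006 0;-1 0 0 .006 0;-1 0 0 .001 0;-1 0 0 0 0;-1 0 0 0 0;-1 0 0 0 0'
```

```text
time: 13.08
tcp_pos: [639.7, -11.1, 21.3]
orientation: [3.141, -0.003, 0.005]
contact_force: [-0.8, 0.3, 5.4]
finger_gap: 0.133
grasp_force: 44.4
```

```bash
python3 -m crank '-.45 0 0 0 0;-.45 0 0 0 0;-.45 0 0 0 0;-.45 0 0 0 0;-.45 0 0 -.02 0;-.45 0 0 -.03 0;-.45 0 0 -.03 0;0 0 0 -.03 0;0 -.03 0 -.03 0;0 -.03 0 0 0;0 0 0 0 0;0 0 0 0 0'
python3 - <<'E'
from h import *
f=grab("wrist"); 
gauge(f,650,10,16,90,"bed2")
to(600,253,150,7)
E
```

```text
time: 14.08
tcp_pos: [577.4, -11.1, 159.3]
orientation: [-3.142, 0.0, 0.005]
contact_force: [0.3, -1.0, -0.2]
finger_gap: 0.5
grasp_force: 0.0
turn -6.7 dx 0.0536 dy -0.2596 dz 0.0090 | tcp [578.4 -11.2 159. ] yaw 0.3 t 14.1 gap 0.497
```

View pics/bed2.png

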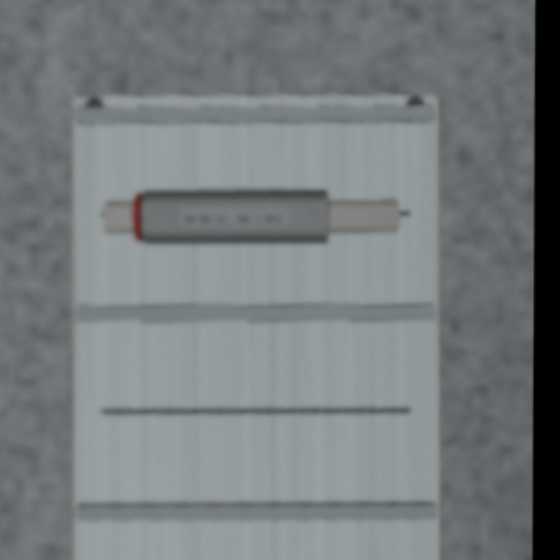

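```bash
python3 -m crank '0 .003 -.037 0 -6.7;0 .003 -.037 0 0;0 .003 -.037 0 0;0 .003 -.037 0 0;0 .003 -.037 0 0;0 .003 -.037 0 0;0 0 -.037 0 0;0 0 0 0 0;0 0 0 0 0'
cat >> h.py <<'E'
def find(f,x,y,z=7.5,R=75,v=False):
    """gauge by its red band and pale plugs -> mid, axis angle (deg, towards long plug)"""
    U=gauge(f,x,y,z,R).astype(int); r=(U[...,0]-U[...,1]>40)&(U[...,0]-U[...,2]>40)
    X=x-R+np.arange(U.shape[1])*.5; Y=y-R+np.arange(U.shape[0])*.5
    if r.sum()<20: print("no red",r.sum()); return
    vv,uu=np.where(r); b=np.array([X[uu].mean(),Y[vv].mean()])
    w=((U[...,0]-U[...,2])>6)&(U.mean(2)>110)&~r
    w=cv2.morphologyEx(w.astype(np.uint8),cv2.MORPH_OPEN,np.ones((5,5),np.uint8))
    n,l,st,c=cv2.connectedComponentsWithStats(w); best=None
    for i in range(1,n):
        if st[i,4]<150: continue
        p=np.array([X[int(c[i,0])],Y[int(c[i,1])]]); d=np.linalg.norm(p-b)
        if v: print("  plug?",p,d,st[i,4]/4)
        if 55<d<75 and 80<st[i,4]/4<400: best=p
    if best is None: print("no plug; red at",b); return
    a=(best-b)/np.linalg.norm(best-b); m=b+27*a
    print("red",b.round(1),"plug",best.round(1),"mid",m.round(1),"angle %.1f"%np.degrees(np.arctan2(a[1],a[0]))); return m
E
python3 - <<'E'
from h import *
f=grab("wrist","w7"); find(f,656,253,v=True); to(600,253,150,7)
E
```

```text
time: 14.88
tcp_pos: [569.5, 250.2, 158.0]
orientation: [3.141, 0.001, 0.126]
contact_force: [-0.4, -0.1, -0.4]
finger_gap: 0.492
grasp_force: 0.0
no plug; red at [621.66875 250.50625]
turn 0.1 dx 0.0307 dy -0.0005 dz 0.0081 | tcp [569.6 248.7 158.1] yaw 7.1 t 14.9 gap 0.501
```

Run:
```python
from h import *
f=grab("wrist"); U=gauge(f,656,253,7.5,75); 
b=np.array([621.7,250.5]); 
for an in (3,7,11):
    a=np.array([np.cos(np.radians(an)),np.sin(np.radians(an))])
    print(an,[ (d,*U[int((p[1]-178)*2),int((p[0]-581)*2)]) for d in (-14,-8,10,30,50,55,60,65,70,75,80) for p in [b+d*a]])
print(np.median(U.reshape(-1,3),0))
r=(U[...,0].astype(int)-U[...,1]>40); print(r.sum()/4)
```

```text
3 [(-14, np.uint8(110), np.uint8(115), np.uint8(117)), (-8, np.uint8(141), np.uint8(143), np.uint8(142)), (10, np.uint8(116), np.uint8(120), np.uint8(121)), (30, np.uint8(125), np.uint8(129), np.uint8(130)), (50, np.uint8(112), np.uint8(115), np.uint8(116)), (55, np.uint8(104), np.uint8(108), np.uint8(109)), (60, np.uint8(99), np.uint8(102), np.uint8(102)), (65, np.uint8(114), np.uint8(113), np.uint8(107)), (70, np.uint8(113), np.uint8(112), np.uint8(107)), (75, np.uint8(105), np.uint8(105), np.uint8(102)), (80, np.uint8(102), np.uint8(101), np.uint8(99))]
7 [(-14, np.uint8(113), np.uint8(118), np.uint8(119)), (-8, np.uint8(142), np.uint8(143), np.uint8(143)), (10, np.uint8(116), np.uint8(120), np.uint8(122)), (30, np.uint8(126), np.uint8(130), np.uint8(132)), (50, np.uint8(114), np.uint8(118), np.uint8(120)), (55, np.uint8(113), np.uint8(117), np.uint8(118)), (60, np.uint8(112), np.uint8(116), np.uint8(116)), (65, np.uint8(137), np.uint8(137), np.uint8(136)), (70, np.uint8(137), np.uint8(137), np.uint8(137)), (75, np.uint8(135), np.uint8(136), np.uint8(136)), (80, np.uint8(133), np.uint8(135), np.uint8(134))]
11 [(-14, np.uint8(113), np.uint8(118), np.uint8(119)), (-8, np.uint8(141), np.uint8(141), np.uint8(141)), (10, np.uint8(116), np.uint8(120), np.uint8(122)), (30, np.uint8(125), np.uint8(130), np.uint8(131)), (50, np.uint8(114), np.uint8(118), np.uint8(119)), (55, np.uint8(113), np.uint8(117), np.uint8(118)), (60, np.uint8(111), np.uint8(114), np.uint8(114)), (65, np.uint8(136), np.uint8(137), np.uint8(136)), (70, np.uint8(134), np.uint8(135), np.uint8(133)), (75, np.uint8(132), np.uint8(132), np.uint8(129)), (80, np.uint8(132), np.uint8(131), np.uint8(127))]
[111. 116. 118.]
21.75
```

```bash
sed -i 's/w=((U\[...,0\]-U\[...,2\])>6)&(U.mean(2)>110)&~r/B=cv2.blur(U.astype(np.float32),(7,7)); w=((B[...,0]-B[...,2])>-3)\&(B.mean(2)>112)\&~cv2.dilate(r.astype(np.uint8),np.ones((9,9))).astype(bool)/; s/27\*a/28*a/; s/55<d<75/60<d<80/; s/np.ones((5,5)/np.ones((9,9)/; s/z=7.5,R=75/z=10,R=75/' h.py
python3 - <<'E'
from h import *
f=grab("wrist"); m=find(f,656,253,v=True)
if m is not None: to(*m,40,7)
E
```

```text
plug? [614.5 250. ] 7.3789499400794885 100.0
  plug? [692.5 260.5] 71.32710063641248 287.25
red [621.8 250.8] plug [692.5 260.5] mid [649.6 254.6] angle 7.8
turn -0.0 dx 0.0802 dy 0.0023 dz 0.1184 | tcp [569.7 247.1 158.4] yaw 7.0 t 15.0 gap 0.499
```

```bash
python3 -m crank '0 .027 .0008 .03 -.8;0 .027 .0007 .03 0;0 .026 .0008 .03 0;0 0 0 .028 0;0 0 0 0 0;0 0 0 0 0;0 0 0 0 0'
python3 - <<'E'
from h import *
to(649.6,254.6,6,7.8)
E
```

```text
time: 15.62
tcp_pos: [649.4, 255.2, 42.3]
orientation: [-3.142, -0.0, 0.135]
contact_force: [0.2, 0.3, 0.4]
finger_gap: 0.504
grasp_force: 0.0
turn -0.1 dx 0.0001 dy 0.0006 dz 0.0363 | tcp [649.4 255.2  42.3] yaw 7.7 t 15.6 gap 0.504
```

```bash
python3 -m crank '0 0 0 .018 0;0 0 0 .018 0;0 0 0 0 0;0 0 0 0 0;-1 0 0 0 0;-1 0 0 0 0;-1 0 0 0 0;-1 0 0 0 0;-1 0 0 0 0;-1 0 0 0 0' 50;  python3 -m crank '-1 0 0 -.02 0;-1 0 0 -.04 0;-1 0 0 -.03 0;-1 0 0 0 0;-1 0 0 0 0;-1 0 0 0 0;-1 0 0 0 0'
python3 - <<'E'
from h import *
f=grab("wrist","w8"); s=arm.observe(); p=s["tcp_pos"]
m=find(f,p[0],p[1],p[2]+8,v=True)
if m is not None: print(m-p[:2])
to(639,116,80,0)
E
```

```text
time: 16.45
tcp_pos: [650.7, 256.6, 8.0]
orientation: [-3.141, -0.003, 0.136]
contact_force: [-1.8, -2.7, 7.6]
finger_gap: 0.152
grasp_force: 43.9
time: 17.03
tcp_pos: [647.5, 255.6, 93.3]
orientation: [3.141, 0.003, 0.136]
contact_force: [-0.1, 0.3, -1.8]
finger_gap: 0.149
grasp_force: 42.1
  plug? [611.82614295 251.59067027] 7.774094824363682 75.0
  plug? [688.82614295 261.59067027] 69.89837684089456 287.5
red [619.4 253.2] plug [688.8 261.6] mid [647.2 256.6] angle 6.9
[-0.09429921  0.9613241 ]
turn 7.8 dx -0.0083 dy 0.1396 dz 0.0128 | tcp [647.3 255.6  92.8] yaw 7.8 t 17.1 gap 0.147
```

```bash
python3 -m crank '-1 0 0 0 3.9;-1 0 0 0 3.9;-1 -.005 .035 0 0;-1 -.005 .035 0 0;-1 0 .035 0 0;-1 0 .035 0 0;-1 0 0 .02 0;-1 0 0 .02 0;-1 0 0 .02 0;-1 0 0 0 0;-1 0 0 0 0;-1 0 0 0 0'
python3 - <<'E'
from h import *
to(637.5,116.2,20,0)
E
```

```text
time: 18.08
tcp_pos: [638.9, 116.3, 35.0]
orientation: [3.141, 0.001, 0.0]
contact_force: [0.4, -0.2, -0.3]
finger_gap: 0.148
grasp_force: 42.2
turn 0.0 dx -0.0014 dy 0.0001 dz 0.0150 | tcp [638.9 116.3  35. ] yaw 0.0 t 18.1 gap 0.148
```

```bash
python3 -m crank '-1 -.001 0 .007 0;-1 0 0 .007 0;-1 0 0 .001 0;-1 0 0 0 0;-1 0 0 0 0;-1 0 0 0 0'; python3 -m crank '-.45 0 0 0 0;-.45 0 0 0 0;-.45 0 0 0 0;-.45 0 0 0 0;-.45 0 0 -.02 0;-.45 0 0 -.03 0;-.45 0 0 -.03 0;0 0 0 -.03 0;0 -.03 .03 -.03 0;0 -.03 .03 0 0;0 0 0 0 0;0 0 0 0 0'
python3 - <<'E'
from h import *
f=grab("wrist"); find(f,640,116.4,24); find(f,640,-11.5,24)
f=grab("top","top2"); find(f,640,116.4,24);find(f,640,-11.5,24)
E
```

```text
time: 18.58
tcp_pos: [638.1, 116.2, 20.4]
orientation: [-3.142, -0.0, 0.0]
contact_force: [-0.4, 0.3, -1.5]
finger_gap: 0.148
grasp_force: 42.1
time: 19.58
tcp_pos: [583.0, 61.5, 154.5]
orientation: [3.142, 0.0, -0.002]
contact_force: [-0.2, 0.0, -0.6]
finger_gap: 0.499
grasp_force: 0.0
red [609.  117.1] plug [679.5 117.4] mid [637.  117.2] angle 0.3
red [605.1  -9.3] plug [675.5 -10.5] mid [633.1  -9.8] angle -1.0
no red 0
no plug; red at [607.14423077 -11.23076923]
```

```bash
python3 -m crank '-1 -.038 .01 0 0;-1 -.038 .01 0 0;-1 -.038 .01 0 0;-1 -.038 .01 0 0;-1 -.038 .0095 0 0;-1 0 0 .03 0;-1 0 0 .03 0;-1 0 0 0 0;-1 0 0 0 0;-1 0 0 0 0'
python3 - <<'E'
from h import *
to(393,12,52,0)
f=grab("wrist"); g=f["img"].astype(int).mean(2); k=proj(f,[[456,63,46],[451,5.5,46],[399,68,46],[393,12,46]]);print(k)
print(blobs(f,g>165,46,(150,60,420,300),200))
E
```

```text
time: 20.52
tcp_pos: [395.8, 13.5, 95.1]
orientation: [-3.141, -0.0, 0.001]
contact_force: [-0.6, 0.1, -0.7]
finger_gap: 0.001
grasp_force: 0.0
turn 0.0 dx -0.0028 dy 0.0015 dz 0.0431 | tcp [395.8  13.5  95.1] yaw 0.0 t 20.5 gap 0.001
[[195.13439163 131.21470374]
 [294.8371745  140.09736172]
 [193.83927027 224.71756174]
 [283.31048726 233.7251511 ]]
[(454.8, 65.6, 28.7, 28.6, -5.3, 2434.0), (397.0, 70.8, 32.0, 31.6, 39.9, 1487.0), (393.6, 12.9, 30.1, 26.3, 86.0, 1475.0), (449.5, 7.8, 40.7, 12.7, 84.7, 1464.5)]
```

```bash
python3 -m crank '-1 -.0035 .0005 .02 0;-1 0 0 .02 0;-1 0 0 0 0;-1 0 0 0 0;-1 0 0 .006 0;-1 0 0 .006 0;-1 0 0 0 0;-1 0 0 0 0'
```

```text
time: 21.23
tcp_pos: [392.4, 12.6, 43.1]
orientation: [3.142, -0.002, -0.0]
contact_force: [1.6, 0.7, 3.7]
finger_gap: 0.002
grasp_force: 1.1
```

```bash
python3 -m crank '-1 0 0 .005 0;-1 0 0 0 0;-1 0 0 0 0';python3 -m crank '-1 0 0 .003 0;-1 0 0 0 0;-1 0 0 0 0';python3 -m crank '-1 0 0 .003 0;-1 0 0 0 0;-1 0 0 0 0'
```

```text
time: 21.48
tcp_pos: [392.6, 12.6, 38.1]
orientation: [-3.142, -0.003, -0.0]
contact_force: [1.5, 0.2, 4.5]
finger_gap: -0.002
grasp_force: 2.2
time: 21.73
tcp_pos: [392.7, 12.6, 37.5]
orientation: [3.142, -0.001, -0.0]
contact_force: [-8.4, 0.2, 29.7]
finger_gap: -0.0
grasp_force: 14.9
time: 21.98
tcp_pos: [392.9, 12.6, 36.9]
orientation: [3.142, 0.0, 0.0]
contact_force: [-17.5, 1.1, 55.4]
finger_gap: 0.004
grasp_force: 27.7
```

```bash
python3 -m crank '-1 0 0 -.01 0;-1 0 0 -.02 0;-1 0 0 -.03 0;-1 .031 -.0265 0 0;-1 .031 -.0265 0 0;-1 0 0 0 0;-1 0 0 0 0;-1 0 0 0 0'
python3 - <<'E'
from h import *
to(454.8,65.6,50,0)
f=grab("wrist"); find(f,640,116.4,24); find(f,640,-11.5,24)
f=grab("top","t3"); find(f,640,116.4,24,v=1);find(f,640,-11.5,24,v=1)
E
```

```text
time: 22.65
tcp_pos: [451.5, 65.5, 90.2]
orientation: [3.141, 0.003, 0.001]
contact_force: [-0.3, -0.6, -0.1]
finger_gap: -0.002
grasp_force: 0.0
turn 0.0 dx 0.0033 dy -0.0001 dz 0.0402 | tcp [451.5  65.5  90.2] yaw 0.0 t 22.6 gap -0.002
no red 0
no red 0
no red 0
  plug? [677.5 -13.5] 70.47256893096149 115.25
red [607.1 -11.7] plug [677.5 -13.5] mid [635.  -12.4] angle -1.5
```

```bash
python3 -m crank '-1 .003 0 -.035 0;-1 0 0 -.035 0;-1 0 0 -.035 0;-1 0 0 -.035 0;-1 0 0 -.035 0;-1 0 0 0 0;-1 0 0 0 0;-1 0 0 0 0'
python3 - <<'E'
from h import *
to(454.8,65.6,50,0)
f=grab("wrist","w9"); print(proj(f,[[640,116,20],[640,-11,20]]));find(f,640,116.4,24); find(f,640,-11.5,24)
E
```

```text
time: 23.42
tcp_pos: [455.0, 65.0, 265.4]
orientation: [3.141, 0.001, -0.001]
contact_force: [-0.6, -0.6, -0.5]
finger_gap: -0.001
grasp_force: 0.0
turn -0.1 dx -0.0002 dy -0.0006 dz 0.2154 | tcp [455.   65.  265.4] yaw -0.1 t 23.4 gap -0.001
[[231.43140067  -2.30688138]
 [353.10949997  -2.43008402]]
no plug; red at [609.04109589 116.86575342]
no plug; red at [605.07731959 -10.04123711]
```

```bash
python3 -m crank '-1 0 0 .04 0;-1 0 0 .04 0;-1 0 0 .04 0;-1 0 0 .04 0;-1 0 0 .035 0;-1 0 0 .01 0;-1 0 0 0 0;-1 0 0 0 0;-1 0 0 0 0'
```

```text
time: 24.22
tcp_pos: [457.7, 65.7, 63.1]
orientation: [-3.141, -0.003, -0.0]
contact_force: [-0.1, -0.6, 0.2]
finger_gap: 0.001
grasp_force: 0.0
```

```bash
python3 -m crank '-1 -.002 0 .012 0;-1 0 0 .007 0;-1 0 0 .005 0;-1 0 0 0 0;-1 0 0 0 0'
```

```text
time: 24.63
tcp_pos: [456.1, 65.8, 38.9]
orientation: [-3.141, -0.004, -0.0]
contact_force: [1.5, 0.8, 3.6]
finger_gap: 0.001
grasp_force: 2.1
```

```bash
python3 -m crank '-1 0 0 .002 0;-1 0 0 0 0;-1 0 0 0 0'
```

```text
time: 24.88
tcp_pos: [456.1, 65.8, 37.8]
orientation: [-3.141, -0.003, -0.0]
contact_force: [-1.5, -0.5, 14.2]
finger_gap: -0.001
grasp_force: 7.2
```

```bash
python3 -m crank '-1 0 0 -.01 0;-1 0 0 -.03 0;-1 0 0 -.035 0;0 -.002 .038 -.01 0;0 -.002 .038 0 -0;0 -.002 .038 0 0;0 -.002 .038 0 0;0 -.002 .038 0 0;0 -.002 .038 0 0;0 -.002 .038 0 0;0 0 0 0 -6.1;0 0 0 0 -6.1'; python3 -m crank '0 0 0 0 -6.1;0 0 0 0 -6.1;0 0 0 0 -6.2;0 0 0 0 0;0 0 0 0 0;0 0 0 0 0'
python3 - <<'E'
from h import *
to(442,-204.2,78,30.6)
E
```

```text
time: 25.88
tcp_pos: [438.9, -202.5, 120.2]
orientation: [-3.141, 0.001, 0.213]
contact_force: [0.1, 1.4, 0.2]
finger_gap: 0.5
grasp_force: 0.0
time: 26.38
tcp_pos: [439.6, -200.1, 120.2]
orientation: [-3.141, 0.0, 0.531]
contact_force: [0.2, 0.4, 0.6]
finger_gap: 0.499
grasp_force: 0.0
turn -0.2 dx -0.0000 dy 0.0047 dz 0.0422 | tcp [ 439.6 -200.1  120.2] yaw 30.4 t 26.4 gap 0.499
```

```bash
python3 -m crank '0 0 .0047 .03 0;0 0 0 .03 0;0 0 0 .012 0;0 0 0 0 0;0 0 0 0 0;-1 0 0 0 0;-1 0 0 0 0;-1 0 0 0 0;-1 0 0 0 0;-1 0 0 0 0;-1 0 0 0 0'; python3 -m crank '-1 0 0 0 -6;-1 0 0 0 -6;-1 0 0 0 -6;-1 0 0 0 -6;-1 0 0 0 -6.2;-1 0 0 0 0;-1 0 0 0 0;-1 0 0 0 0'
```

```text
time: 27.3
tcp_pos: [443.2, -204.2, 50.1]
orientation: [3.141, -0.002, 0.533]
contact_force: [-1.0, 3.0, 4.7]
finger_gap: 0.15
grasp_force: 51.3
time: 27.97
tcp_pos: [443.0, -204.0, 50.1]
orientation: [3.141, -0.001, 1.061]
contact_force: [-2.6, 4.1, 7.1]
finger_gap: 0.149
grasp_force: 51.5
```

```bash
python3 -m crank '0 0 0 0 0;0 0 0 0 0;0 0 0 0 0;0 0 0 0 0;0 0 0 -.03 0;0 0 0 -.035 0;0 -.036 0 -.025 0;0 0 0 0 0;0 0 0 0 0;0 0 0 0 0'; python3 -W ignore -c "
from h import *
reading()
to(456,65.7,150,0)" 2>/dev/null
```

```text
time: 28.8
tcp_pos: [425.3, -234.1, 136.6]
orientation: [-3.141, -0.0, 1.06]
contact_force: [0.2, -0.2, 0.0]
finger_gap: 0.497
grasp_force: 0.0
C (440.9537658691406, -203.70358276367188) (96.83360290527344, 97.03440856933594) idx 170.875 zero [240.75 240.5  241.   240.25 241.25 241.5 ] reading 70.0
turn 60.8 dx 0.0312 dy -0.2992 dz -0.0142 | tcp [ 424.8 -233.5  135.8] yaw 60.8 t 28.9 gap 0.499
```

```bash
python3 -m crank '-1 0 0 -.014 6.76;-1 0 0 -.014 6.76;-1 0 0 -.014 6.76;-1 0 0 -.014 6.76;-1 0 0 -.014 6.76;-1 0 0 -.014 6.76;-1 0 0 -.014 6.76;-1 0 0 -.014 6.76;-1 0 0 -.014 6.72' ;python3 -m crank '-1 .004 -.0374 0 0;-1 .004 -.0374 0 0;-1 .004 -.0374 0 0;-1 .004 -.0374 0 0;-1 .004 -.0374 0 0;-1 .004 -.0374 0 0;-1 .004 -.0374 0 0;-1 .003 -.0374 0 0;-1 0 0 0 0;-1 0 0 0 0;-1 0 0 0 0'
python3 - <<'E'
from h import *
f=grab("wrist","w10"); find(f,640,116.4,24); find(f,640,-11.5,24)
to(455.5,65.7,55,0)
E
```

```text
time: 29.6
tcp_pos: [425.1, -233.0, 261.4]
orientation: [-3.139, 0.003, -0.005]
contact_force: [-0.1, -0.1, -0.1]
finger_gap: 0.004
grasp_force: 0.0
time: 30.52
tcp_pos: [455.8, 65.3, 261.4]
orientation: [3.141, 0.003, 0.002]
contact_force: [0.5, 0.2, -0.2]
finger_gap: -0.001
grasp_force: 0.0
no plug; red at [609.56 116.8 ]
no plug; red at [605.60824742 -10.42268041]
turn 0.0 dx -0.0005 dy -0.0011 dz 0.2067 | tcp [456.   64.6 261.7] yaw 0.0 t 30.6 gap -0.003
```

Both gauges are still in their lanes, so I'll do the second scan.

```bash
python3 -m crank '-1 0 0 .04 0;-1 0 0 .04 0;-1 0 0 .04 0;-1 0 0 .04 0;-1 0 0 .035 0;-1 0 -.001 .008 0;-1 0 0 0 0;-1 0 0 0 0;-1 0 0 0 0'
```

```text
time: 31.32
tcp_pos: [459.2, 65.6, 62.5]
orientation: [-3.141, -0.004, -0.001]
contact_force: [0.2, -0.5, 0.5]
finger_gap: -0.002
grasp_force: 0.0
```

```bash
python3 -m crank '-1 -.003 0 .012 0;-1 0 0 .007 0;-1 0 0 .004 0;-1 0 0 0 0;-1 0 0 0 0'; python3 -m crank '-1 0 0 .002 0;-1 0 0 0 0;-1 0 0 0 0'
```

```text
time: 31.73
tcp_pos: [455.9, 66.0, 38.8]
orientation: [-3.141, -0.004, 0.0]
contact_force: [0.8, -0.7, 4.6]
finger_gap: 0.001
grasp_force: 2.1
time: 31.98
tcp_pos: [456.0, 66.0, 37.8]
orientation: [-3.142, -0.004, 0.0]
contact_force: [-1.5, -0.9, 15.4]
finger_gap: 0.001
grasp_force: 7.8
```

```bash
python3 -m crank '-1 0 0 -.01 0;-1 0 0 -.02 0;-1 0 0 -.01 0;-1 -.003 .029 0 0;-1 -.003 .029 0 0;-1 0 0 0 0;-1 0 0 0 0;-1 0 0 0 0'
python3 - <<'E'
from h import *
to(449.5,7.8,55,0)
E
```

```text
time: 32.65
tcp_pos: [447.3, 8.1, 74.9]
orientation: [-3.141, 0.001, -0.001]
contact_force: [-0.7, -0.3, 0.4]
finger_gap: -0.001
grasp_force: 0.0
turn -0.1 dx 0.0022 dy 0.0003 dz 0.0199 | tcp [447.3   8.1  74.9] yaw -0.1 t 32.6 gap -0.001
```

```bash
python3 -m crank '-1 .002 0 .02 0;-1 0 0 .008 0;-1 0 0 .005 0;-1 0 0 0 0;-1 0 0 0 0'; python3 -m crank '-1 0 0 .002 0;-1 0 0 0 0;-1 0 0 0 0'
```

```text
time: 33.07
tcp_pos: [448.9, 8.6, 41.9]
orientation: [-3.141, 0.002, 0.001]
contact_force: [-1.1, 1.1, 3.0]
finger_gap: 0.004
grasp_force: 1.4
time: 33.32
tcp_pos: [449.8, 8.2, 40.4]
orientation: [-3.141, -0.0, -0.0]
contact_force: [-1.5, 2.4, 2.9]
finger_gap: -0.003
grasp_force: 1.7
```

```bash
python3 -m crank '-1 0 0 .003 0;-1 0 0 0 0;-1 0 0 0 0'
```

```text
time: 33.57
tcp_pos: [450.3, 8.0, 37.9]
orientation: [-3.141, -0.001, -0.0]
contact_force: [-3.7, 2.4, 9.2]
finger_gap: -0.003
grasp_force: 4.6
```

```bash
python3 -m crank '-1 0 0 .001 0;-1 0 0 0 0;-1 0 0 0 0'; python3 -m crank '-1 0 0 -.01 0;-1 0 0 -.03 0;-1 0 0 -.03 0;0 0 .0355 -.01 0;0 0 .0355 0 0;0 0 .0355 0 0;0 0 .0355 0 0;0 -.003 .0355 0 0;0 -.003 .0355 0 0;0 0 0 0 -6.7;0 0 0 0 -6.7;0 0 0 0 -6.7'; python3 -m crank '0 0 0 0 -6.7;0 0 0 0 -6.7;0 0 0 0 -6.7;0 0 0 0 -6.8;0 0 0 0 -6.8;0 0 0 0 -6.8;0 0 0 0 0;0 0 0 0 0;0 0 0 0 0'
python3 - <<'E'
from h import *
to(442,-204,49,60.7)
E
```

```text
time: 33.82
tcp_pos: [450.3, 8.0, 37.8]
orientation: [-3.141, -0.001, -0.0]
contact_force: [-5.6, 2.2, 16.4]
finger_gap: -0.002
grasp_force: 8.3
time: 34.82
tcp_pos: [443.4, -206.6, 115.8]
orientation: [3.141, 0.0, 0.354]
contact_force: [-0.4, -0.4, -0.6]
finger_gap: 0.499
grasp_force: 0.0
time: 35.57
tcp_pos: [443.6, -205.3, 115.9]
orientation: [3.141, 0.0, 1.055]
contact_force: [-0.1, -0.5, -0.2]
finger_gap: 0.496
grasp_force: 0.0
turn -0.3 dx 0.0003 dy -0.0020 dz 0.0669 | tcp [ 443.6 -205.3  115.9] yaw 60.4 t 35.6 gap 0.496
```

```bash
python3 -m crank '0 0 -.002 .03 -.3;0 0 0 .03 0;0 0 0 .006 0;0 0 0 0 0;0 0 0 0 0;-1 0 0 0 0;-1 0 0 0 0;-1 0 0 0 0;-1 0 0 0 0;-1 0 0 0 0;-1 0 0 0 0'; python3 -m crank '-1 0 0 0 7;-1 0 0 0 7;-1 0 0 0 7;-1 0 0 0 7;-1 0 0 0 7;-1 0 0 0 7;-1 0 0 0 7;-1 0 0 0 7;-1 0 0 0 7;-1 0 0 0 7;-1 0 0 0 0;-1 0 0 0 0'
```

```text
time: 36.48
tcp_pos: [442.7, -204.5, 52.0]
orientation: [3.14, -0.0, 1.063]
contact_force: [-2.5, 0.2, 5.7]
finger_gap: 0.149
grasp_force: 51.3
time: 37.48
tcp_pos: [442.7, -204.6, 52.0]
orientation: [3.141, -0.002, -0.16]
contact_force: [-3.2, 1.0, 5.7]
finger_gap: 0.148
grasp_force: 51.3
```

Tool yaw is -9.2°, as expected for a zero reading. I'll release and check.

```bash
python3 -m crank '0 0 0 0 0;0 0 0 0 0;0 0 0 0 0;0 0 0 0 0;0 0 0 -.03 0;0 0 0 -.035 0;0 -.03 0 -.02 0;0 0 0 0 0;0 0 0 0 0;0 0 0 0 0'; python3 -W ignore -c "
from h import *
reading('p5')
to(570,-11,160,0)" 2>/dev/null
```

```text
time: 38.32
tcp_pos: [412.3, -199.3, 134.6]
orientation: [-3.142, -0.0, -0.159]
contact_force: [-0.5, 0.7, -0.2]
finger_gap: 0.502
grasp_force: 0.0
C (440.96685791015625, -203.9213104248047) (97.01426696777344, 97.24080657958984) idx 170.625 zero [170.75 170.5  171.   170.25 171.25 170.  ] reading 0.0
turn -9.1 dx 0.1580 dy -0.1881 dz -0.0260 | tcp [ 412.  -199.1  134. ] yaw -9.1 t 38.4 gap 0.501
```

```bash
python3 -m crank '0 0 0 -.01 -4.6;0 0 0 -.01 -4.5;0 .032 -.0376 0 0;0 .032 -.0376 0 0;0 .032 -.0376 0 0;0 .032 -.0376 0 0;0 .03 -.0376 0 0;0 0 0 0 0;0 0 0 0 0;0 0 0 0 0'
python3 - <<'E'
from h import *
f=grab("wrist"); find(f,640,116.4,24); m=find(f,640,-11.5,24)
to(*m,60,0)
E
```

```text
time: 39.2
tcp_pos: [545.4, -39.6, 153.0]
orientation: [3.142, 0.004, 0.001]
contact_force: [-1.5, 0.1, -0.8]
finger_gap: 0.499
grasp_force: 0.0
red [609.  116.2] plug [679.5 116.4] mid [637.  116.3] angle 0.1
red [605.  -10.7] plug [675.  -11.5] mid [633. -11.] angle -0.7
turn -0.0 dx 0.0879 dy -0.0293 dz 0.0934 | tcp [545.2 -40.3 153.4] yaw -0.0 t 39.2 gap 0.500
```

```bash
python3 -m crank '-.4 .03 -.01 .025 0;-.4 .03 -.01 .025 0;-.4 .029 -.0093 .025 0;-.4 0 0 .018 0;-.4 0 0 0 0;-.4 0 0 0 0;-.4 0 0 0 0'
python3 - <<'E'
from h import *
to(634.5,-11.2,20,0)
E
```

```text
time: 39.83
tcp_pos: [634.7, -11.9, 62.7]
orientation: [3.141, 0.0, -0.002]
contact_force: [0.2, 0.4, 1.4]
finger_gap: 0.299
grasp_force: 0.0
turn -0.1 dx -0.0002 dy -0.0007 dz 0.0427 | tcp [634.7 -11.9  62.7] yaw -0.1 t 39.8 gap 0.299
```

```bash
python3 -m crank '-.4 0 -.0007 .022 0;-.4 0 0 .02 0;-.4 0 0 0 0;-.4 0 0 0 0;-1 0 0 0 0;-1 0 0 0 0;-1 0 0 0 0;-1 0 0 0 0;-1 0 0 0 0' 50;  python3 -m crank '-1 0 0 -.02 0;-1 0 0 -.03 0;-1 0 0 -.04 0;-1 0 0 0 0;-1 0 0 0 0;-1 0 0 0 0;-1 0 0 0 0'
python3 - <<'E'
from h import *
f=grab("wrist"); s=arm.observe(); p=s["tcp_pos"]
m=find(f,p[0],p[1],p[2]+8)
if m is not None: print(m-p[:2])
to(487,378,100,0)
E
```

```text
time: 40.58
tcp_pos: [636.8, -10.2, 22.4]
orientation: [3.141, -0.003, 0.0]
contact_force: [-2.0, -0.9, 7.5]
finger_gap: 0.117
grasp_force: 44.7
time: 41.17
tcp_pos: [634.0, -9.7, 108.5]
orientation: [-3.141, 0.003, -0.0]
contact_force: [-0.2, -0.6, -1.6]
finger_gap: 0.117
grasp_force: 42.1
red [609.4  -1.9] plug [674.7  -9.3] mid [637.2  -5. ] angle -6.4
[3.47116778 4.72257879]
turn 0.0 dx -0.1467 dy -0.3878 dz 0.0080 | tcp [633.7  -9.8 108. ] yaw 0.0 t 41.2 gap 0.119
```

```bash
python3 -c "
from h import *
f=grab('wrist','w11')"
```

```text
(no output)
```

View pics/w11.png

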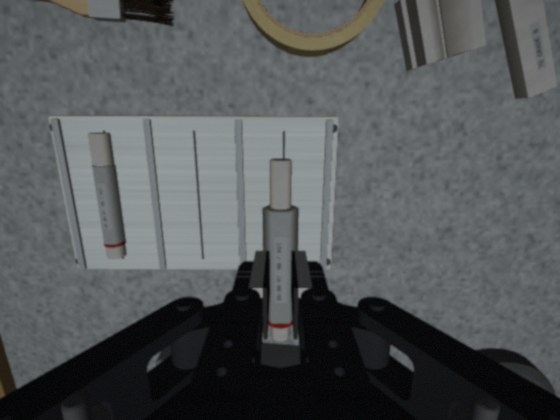

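The held gauge is straight in the fingers at (280,260). The other gauge at (107,190) now lies slightly askew in its lane, so I'll re-measure it later.

```bash
python3 -m crank '-1 -.013 -.035 0 0;-1 -.013 -.035 0 0;-1 -.013 -.035 0 0;-1 -.013 -.035 0 0;-1 -.013 -.035 0 0;-1 -.013 -.035 0 0;-1 -.013 -.035 0 0;-1 -.013 -.035 0 0;-1 -.013 -.035 0 0;-1 -.013 -.035 0 0;-1 -.013 -.035 0 0'; python3 -m crank '-1 0 0 .02 0;-1 0 0 .02 0;-1 0 0 .02 0;-1 0 0 0 0;-1 0 0 0 0;-1 0 0 0 0'
python3 - <<'E'
from h import *
to(487,378,16,0)
f=grab("wrist"); hsv=cv2.cvtColor(f["img"],cv2.COLOR_RGB2HSV); print(proj(f,[[487,348.5,14]]))
print("tray",blobs(f,(hsv[...,1]>90)&(hsv[...,0]<30)&(hsv[...,2]>60),14,(0,0,560,420),300))
E
```

```text
time: 42.18
tcp_pos: [490.6, 376.1, 108.4]
orientation: [3.14, 0.002, -0.0]
contact_force: [0.8, 0.0, -0.5]
finger_gap: 0.119
grasp_force: 42.1
time: 42.68
tcp_pos: [492.5, 375.0, 50.0]
orientation: [3.141, 0.0, -0.0]
contact_force: [0.3, -0.1, -0.4]
finger_gap: 0.119
grasp_force: 42.2
turn -0.0 dx -0.0055 dy -0.0030 dz 0.0340 | tcp [492.5 375.   50. ] yaw -0.0 t 42.7 gap 0.119
[[325.58320902 245.70189368]]
tray [(486.9, 351.7, 214.5, 152.0, -89.5, 8714.0), (413.1, 375.7, 25.2, 10.3, 89.9, 459.5)]
```

```bash
python3 -m crank '-1 -.004 -.003 .02 0;-1 0 0 .012 0;-1 0 0 0 0;-1 0 0 0 0;-1 0 0 0 0'
```

```text
time: 43.15
tcp_pos: [488.9, 378.2, 18.8]
orientation: [-3.141, -0.001, -0.0]
contact_force: [-0.5, -1.0, -0.2]
finger_gap: 0.116
grasp_force: 42.2
```

```bash
python3 -m crank '-1 0 0 .003 0;-1 0 0 .002 0;-1 0 0 0 0;-1 0 0 0 0;-.4 0 0 0 0;-.4 0 0 0 0;-.4 0 0 0 0;-.4 0 0 0 0'; python3 -m crank '-.4 0 0 -.02 0;-.4 0 0 -.03 0;0 0 0 -.04 0;0 -.02 0 -.04 0;0 -.02 0 0 0;0 0 0 0 0;0 0 0 0 0;0 0 0 0 0'
python3 - <<'E'
from h import *
f=grab("wrist"); find(f,487,378,17); to(560,80,160,0)
E
```

```text
time: 43.82
tcp_pos: [488.4, 378.1, 13.0]
orientation: [3.142, 0.0, -0.0]
contact_force: [-0.1, -0.0, 0.4]
finger_gap: 0.3
grasp_force: 0.0
time: 44.48
tcp_pos: [449.5, 377.6, 139.3]
orientation: [3.14, 0.001, 0.0]
contact_force: [0.2, 0.2, -1.4]
finger_gap: 0.501
grasp_force: 0.0
red [458.  379.4] plug [528.5 379. ] mid [486.  379.2] angle -0.3
turn -0.0 dx 0.1104 dy 0.2975 dz -0.0211 | tcp [449.6 377.5 138.9] yaw -0.0 t 44.5 gap 0.493
```

```bash
python3 -m crank '0 .014 .036 -.01 0;0 .014 .036 -.01 0;0 .014 .036 0 0;0 .014 .036 0 0;0 .014 .036 0 0;0 .014 .036 0 0;0 .014 .036 0 0;0 .014 .036 0 0;0 0 0 0 0;0 0 0 0 0;0 0 0 0 0'
python3 - <<'E'
from h import *
f=grab("wrist"); m=find(f,640,116.4,24,v=True)
if m is not None: to(*m,60)
else: to(637,116,60)
E
```

```text
time: 45.45
tcp_pos: [561.4, 89.7, 159.0]
orientation: [-3.141, 0.002, -0.002]
contact_force: [0.2, -0.5, -1.1]
finger_gap: 0.502
grasp_force: 0.0
  plug? [679.  116.4] 70.20110845668516 308.75
  plug? [601.5 116.9] 7.304448590182429 105.0
red [608.8 117.1] plug [679.  116.4] mid [636.8 116.8] angle -0.6
turn 0.0 dx 0.0756 dy -0.0264 dz 0.0992 | tcp [561.2  90.5 159.2] yaw -0.0 t 45.5 gap 0.502
```

Gauge_1 is at (636.8,116.8) and straight; the tilt in the last picture was just perspective.

```bash
python3 -m crank '-.4 .026 -.009 .025 0;-.4 .026 -.009 .025 0;-.4 .024 -.0085 .025 0;-.4 0 0 .024 0;-.4 0 0 0 0;-.4 0 0 0 0;-.4 0 0 0 0'
python3 - <<'E'
from h import *
to(637,116.6,20,0)
E
```

```text
time: 46.08
tcp_pos: [637.3, 117.6, 61.9]
orientation: [-3.142, 0.0, 0.001]
contact_force: [-0.3, 0.3, 0.6]
finger_gap: 0.298
grasp_force: 0.0
turn 0.1 dx -0.0003 dy 0.0010 dz 0.0419 | tcp [637.3 117.6  61.9] yaw 0.1 t 46.1 gap 0.298
```

```bash
python3 -m crank '-.4 0 .001 .022 0;-.4 0 0 .02 0;-.4 0 0 0 0;-.4 0 0 0 0;-1 0 0 0 0;-1 0 0 0 0;-1 0 0 0 0;-1 0 0 0 0;-1 0 0 0 0' 50;  python3 -m crank '-1 0 0 -.02 0;-1 0 0 -.03 0;-1 0 0 -.04 0;-1 0 0 0 0;-1 0 0 0 0;-1 0 0 0 0;-1 0 0 0 0'
python3 - <<'E'
from h import *
f=grab("wrist"); s=arm.observe(); p=s["tcp_pos"]
m=find(f,p[0],p[1],p[2]+8,40)
to(489,322,100,0)
E
```

```text
time: 46.83
tcp_pos: [639.2, 115.9, 21.7]
orientation: [-3.141, -0.003, -0.0]
contact_force: [-0.9, 0.4, 6.9]
finger_gap: 0.128
grasp_force: 44.6
time: 47.42
tcp_pos: [636.3, 115.4, 107.6]
orientation: [3.141, 0.003, -0.0]
contact_force: [-0.2, 0.2, -1.6]
finger_gap: 0.125
grasp_force: 42.0
red [608.2 116.3] plug [672.  115.8] mid [636.2 116.1] angle -0.4
turn -0.0 dx -0.1470 dy -0.2067 dz 0.0071 | tcp [636.  115.3 107.1] yaw -0.0 t 47.5 gap 0.129
```

```bash
python3 -m crank '-1 -.021 -.0295 0 0;-1 -.021 -.0295 0 0;-1 -.021 -.0295 0 0;-1 -.021 -.0295 0 0;-1 -.021 -.0295 0 0;-1 -.021 -.0295 0 0;-1 -.021 -.0295 0 0;-1 0 0 .02 0;-1 0 0 .03 0;-1 0 0 0 0;-1 0 0 0 0;-1 0 0 0 0'
python3 - <<'E'
from h import *
to(488,321,16,0)
f=grab("wrist"); find(f,487,378,17)
E
```

```text
time: 48.47
tcp_pos: [490.5, 321.6, 58.9]
orientation: [3.141, 0.001, -0.001]
contact_force: [0.6, 0.7, -1.5]
finger_gap: 0.128
grasp_force: 42.1
turn -0.0 dx -0.0025 dy 0.0006 dz 0.0429 | tcp [490.5 321.6  58.9] yaw -0.0 t 48.5 gap 0.128
no plug; red at [437.8238255  343.42449664]
```

```bash
python3 -m crank '-1 -.002 0 .02 0;-1 0 0 .02 0;-1 0 0 .003 0;-1 0 0 0 0;-1 0 0 0 0;-1 0 0 0 0'
```

```text
time: 49.02
tcp_pos: [490.3, 322.7, 18.2]
orientation: [-3.14, -0.003, -0.001]
contact_force: [-0.1, -0.7, -0.6]
finger_gap: 0.125
grasp_force: 42.1
```

```bash
python3 -m crank '-1 0 0 .003 0;-1 0 0 .001 0;-1 0 0 0 0;-1 0 0 0 0;-.4 0 0 0 0;-.4 0 0 0 0;-.4 0 0 0 0;-.4 0 0 0 0'; python3 -m crank '-.4 0 0 -.02 0;-.4 0 0 -.03 0;0 0 0 -.04 0;0 -.02 0.02 -.04 0;0 -.02 0.03 -.03 0;0 0 .04 -.03 0;0 0 .04 0 0;0 0 .04 0 0;0 0 .04 0 0;0 0 .04 0 0;0 0 0 0 0;0 0 0 0 0'
python3 - <<'E'
from h import *
print(arm.observe()["tcp_pos"])
f=grab("top"); find(f,487,379,17,28,v=True); find(f,487,322,17,28,v=True)
cv2.imwrite("pics/end.png",cv2.resize(f["img"][:,:,::-1],(784,588)))
E
```

```text
time: 49.68
tcp_pos: [488.6, 322.1, 12.3]
orientation: [3.142, 0.0, -0.0]
contact_force: [-0.5, -0.0, 0.0]
finger_gap: 0.298
grasp_force: 0.0
time: 50.68
tcp_pos: [453.8, 83.2, 187.9]
orientation: [-3.141, 0.0, -0.005]
contact_force: [0.2, 0.9, -0.6]
finger_gap: 0.503
grasp_force: 0.0
[453.76942135  83.22217387 187.92503347]
no plug; red at [460.46428571 379.03571429]
no red 0
```

View pics/end.png

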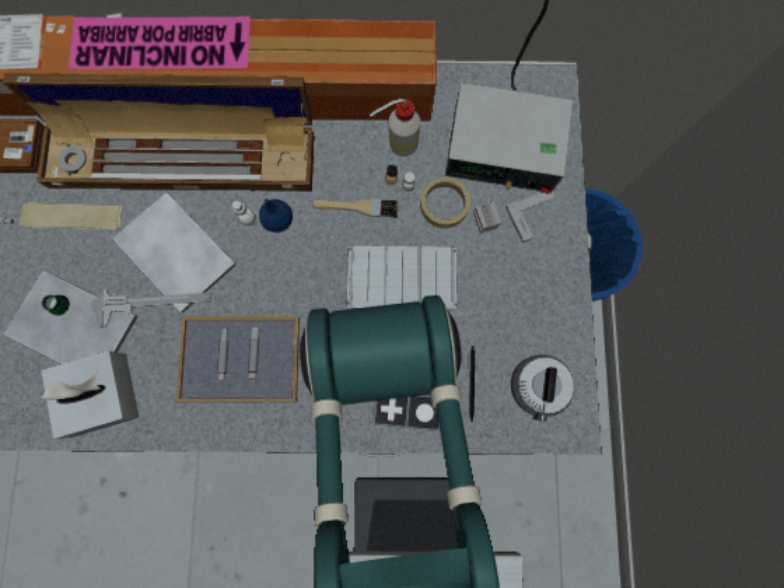

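Both gauges lie in the tray, at (222,352) and (254,352). The bed is empty, and the pen at (472,383) and brush at (355,208) haven't moved. The ring's zero mark is at the index, and the arm is touching nothing, so I'll hand it in.

```bash
python3 -c "
from plant import arm
print(arm.close_job())"
```

```text
the job is handed in; nothing more can be done
None
```

I completed every step in the order asked and handed the job in at about 51 s; it gave no verdict. Both gauges found are in the tray, the ring reads zero (scans at 39.75° and 70.0°), I never pressed the cross key, and the pen and brush look unmoved.

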